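# Put away the drill-press hold-down set and its drill plate

### The arm

A 6-joint arm with a two-finger parallel gripper is mounted at the origin on the work surface. World frame = base frame: x ahead of the robot, y to its left, z up, the work surface at z = 0. Lengths are in mm, angles in rad, forces in N, time in s.
With the tool pointing down it reaches from about 375 to 925 mm from the base axis. Payload 5.7 kg.
Tool frame: the origin (TCP) lies midway between the tips of the shut fingers; the grasp point (between the pads) lies 19 mm behind it; z points along the fingers, y is the direction in which the jaws open and shut (so a half turn about z gives the same grasp; the last joint's range is limited). The gripper opens to 85 mm and grips with 20 to 120 N. Pads are 22 mm wide; open, the fingers measure 114 mm over their backs; the gripper's body (76 mm by 85 mm) begins 54 mm behind the grasp point. The pads swing forward as they close: fully open they stand 13 mm farther back than shut.
Start: joints at [1.147, 0.359, 1.51, -0, 1.272, -0.115], TCP at [182.342, 571.59, 231.267] pointing down, gripper open.
Joint ranges: [-2.97, 2.97], [-1.01, 2.36], [0.21, 2.38], [-0.96, 4.11], [0.2, 2.71], [-2.98, 2.98]. Speed limits (rad/s): [2.39, 2.39, 3.14, 3.14, 3.14, 3.14].

### API

Orientations are given as a unit quaternion [x, y, z, w].
In Python, from bench import * gives the robot as it stands. The module is installed in compiled form; this text tells all that it offers.
- The arm moves only by the shell command python3 -m creep 'ROWS' [FORCE]. ROWS is JSON, a list of rows, each a list of 3 entries, a list of its own where there are three numbers: the turn, a rotation vector about the tool's x, y, z in rad, then the shift along the tool's x, y, z in cm, then the finger opening in cm, from 0 to 8.54. In form: [[[ax, ay, az], [x, y, z], grip], ...]. A call has 1 to 12 rows; each row is the pose to reach, as a shift and turn from the pose commanded when the call began, along the tool's axes at that moment; what a row does not reach only later rows make up. A row lasts 1/12 s, in which the tool goes at most 41.7 mm and 7.16 degrees, less where a joint would pass 70% of its speed; a pose out of reach is approached as far as the arm can. A call with a gripper value outside its range is refused whole. The fingers move at their own pace and stop on an object; FORCE is the grip in N (left out, the last holds). Time passes only in rows, so rows that repeat a pose let the fingers close. It gives the time, the measured TCP pose, the force and the opening at its end, in the units of the state.
- read_state(): the state, without advancing time (a new reading comes with each control period).
- grab_frame(name): name is "side" or "top"; returns a dict with "image" (480x640x3 uint8, blue, green, red), "fx", "fy", "cx", "cy" (pixels), "R" (3x3) and "t" (3): a world point X has camera coordinates R X + t. Camera axes: x right, y down, z forward; pixel columns grow to the right and rows downward; lengths in mm; the calibration is good to about 2 mm. A picture is of the moment at which its call begins. There is no depth.
- job_done(): hands the job in, once; it reports no verdict.
The state is a dict: "t": time; "q": joint angles; "joint_vel": joint speeds; "effort": joint torques, N m; "ee_pos": TCP position; "tcp_rot": TCP orientation; "contact_force": force on the tool from outside, world axes, zero at the start; "ft_torque": the same for the moment, N m; "grip_width": finger opening in mm.
Only numpy, scipy, OpenCV 4.12 (cv2) and the standard library are available. Lean on these libraries where they do the work, as an engineer would, in place of code of your own. Each camera call takes 0.05 s, during which the arm holds its last target.

### The job

The drilling set-up has been stripped and its parts lie about the bench. Put both strap clamps, the step block and the coupling nut away, each in the bin that already holds parts of its kind, and set the drill plate on the two dowels of its wooden base, fully down on the wood; either way round will do. Leave everything lying still.

Things in the scene. Friction and masses are not known exactly. Their poses are not given: they have to be found in the camera images.
- clamp_a: One of two identical strap clamps: flat bright-steel bar 100 long (x), 28 wide (y), 14 high, lying flat, with a lengthwise slot 46 x 15 right through it and dark grooves across its +x end; about 0.24 kg. Origin: centre of the underside. Grip it across its 28 mm width, near the origin
- clamp_b: The other of the two identical strap clamps: flat bright-steel bar 100 long (x), 28 wide (y), 14 high, lying flat, with a lengthwise slot 46 x 15 right through it and dark grooves across its +x end; about 0.24 kg. Origin: centre of the underside. Grip it across its 28 mm width, near the origin
- step_block: Step block: bright-steel staircase 54 long (x), 30 wide (y), with five equal steps rising from 8 high at its -x end to 40 high at its +x end; about 0.28 kg. Origin: centre of the underside. Grip it across its 30 mm width, about 8 mm to the +x side of the origin
- coupling_nut: Coupling nut: tall bright-steel hexagonal nut standing on end, 24 across flats, 48 high, with a dark threaded hole in its top; about 0.12 kg. Origin: centre of the underside. One pair of flats faces +y and -y, the others are at 60 degrees to it; it may lie on its side in the bin
- drill_plate: Drill plate: aluminium, 120 (x) x 60 (y) x 10, lying flat, two rows of small dark bushings, two 13 mm round through holes on its middle line at x +45 and -45; about 0.32 kg. On its middle a black bar handle 50 long (x), 16 wide (y), top 45 above the underside: grip it across the 16. Origin: centre of the underside
- bin_clamps: Bin for strap clamps: dark hopper bin, fixed, low front to -x, 150 wide (y), 170 deep (x), walls 3 mm. Stock: four strap clamps lying crosswise, tops at z 31, at its rear; front of floor clear. Origin: bench level under the middle of the clear floor. Inside: x -52 to 112 (stock from 54), y -72 to 72, floor z 3. Back and rear sides 80 high, front lip 36. Bins differ only in stock
- bin_blocks: Bin for step blocks: dark hopper bin, fixed, low front to -x, 150 wide (y), 170 deep (x), walls 3 mm. Stock: four step blocks side by side, tops at z 43, at its rear; front of floor clear. Origin: bench level under the middle of the clear floor. Inside: x -52 to 112 (stock from 54), y -72 to 72, floor z 3. Back and rear sides 80 high, front lip 36. Bins differ only in stock
- bin_nuts: Bin for coupling nuts: dark hopper bin, fixed, low front to -x, 150 wide (y), 170 deep (x), walls 3 mm. Stock: ten coupling nuts standing in two rows, tops at z 51, at its rear; front of floor clear. Origin: bench level under the middle of the clear floor. Inside: x -52 to 112 (stock from 54), y -72 to 72, floor z 3. Back and rear sides 80 high, front lip 36. Bins differ only in stock
- dowel_base: Dowel base: pale wooden block 150 long (x), 80 wide (y), 20 high, fixed, with two upright 10 mm steel dowels at x +45 and -45 on its middle line, standing 22 proud of the wood (tips at z 42), the last 8 tapering to 4 mm across. Origin: centre of the underside. The plate fully down has its underside at z 20
Not all that is in view belongs to the job. Leave any orange or yellow look-alike of the clamp_b alone.

How it is judged:
By the outcome, as a careful person would: the job done as asked, in the order asked, and still so for the second after the job is handed in, with the robot touching nothing.
It also fails if it takes over 120 s, if anything falls off the work surface, if the arm or the gripper's body presses on something with over 40 N, if the wrist force passes 120 N, or if a joint passes its speed limit or range.

## Working session

There is one attempt and no reset: what is moved stays moved. The work goes in short steps, Python scripts to look and compute and a shell command to move; the robot and the scene stay as the last step left them, time stands still between calls to the robot, and variables do not carry over. Pictures are saved under pics/ and viewed, and the job is handed in when it is done.

```bash
mkdir -p pics
python3 - <<'E'
from bench import *
import cv2
s=read_state();print(s)
for n in("side","top"):
    f=grab_frame(n);cv2.imwrite(f"pics/{n}0.png",f["image"]);print(n,f["fx"],f["fy"],f["cx"],f["cy"],f["R"],f["t"])
E
```

```text
{'t': 0.0, 'q': array([ 1.14690020e+00,  3.59530106e-01,  1.51146666e+00,  1.82353763e-05,
        1.27255413e+00, -1.15100352e-01]), 'joint_vel': array([ 5.84396689e-04, -1.33695327e-03, -1.39640502e-04,  2.13877964e-04,
        8.63911306e-05, -4.00368549e-04]), 'effort': array([ 7.45686302e-04, -5.27621198e+01, -2.78625816e+01, -2.12149857e-04,
        1.29525698e-02,  1.77099542e-05]), 'ee_pos': array([182.05019836, 570.95928908, 230.4256619 ]), 'tcp_rot': array([ 1.53787757e-01,  9.88103419e-01, -9.41461948e-04, -2.69087566e-04]), 'contact_force': array([-0.24026829, -0.13065391, -0.34556407]), 'ft_torque': array([-0.00225029, -0.01108034, -0.02197634]), 'grip_width': 85.42934191744295}
side 611.4189455965493 611.4189455965493 317.9666512399555 241.35184036708034 [[ 0.96640316 -0.25687196 -0.00903999]
 [-0.17043005 -0.61407116 -0.77062974]
 [ 0.19240198  0.74627971 -0.63721902]] [-523.95475958  173.84078744 1073.82566293]
top 519.7548447731557 519.7548447731557 322.2752274417503 236.134794222786 [[-1.99263631e-03 -9.99997890e-01 -5.00089236e-04]
 [-9.92078227e-01  2.03966914e-03 -1.25605061e-01]
 [ 1.25605816e-01  2.45842437e-04 -9.92080198e-01]] [101.83994417 548.42253307 999.10564996]
```

View pics/top0.png

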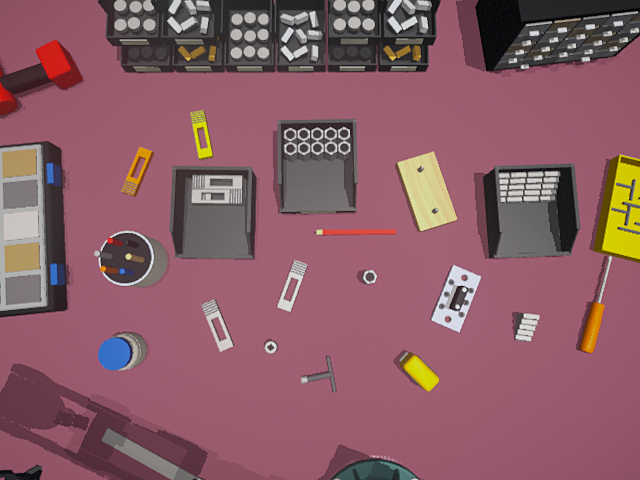

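View pics/side0.png

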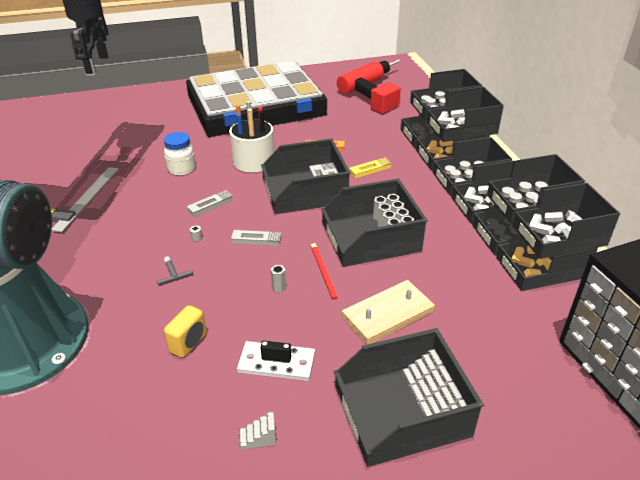

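```bash
cat > h.py <<'E'
import numpy as np,cv2
from bench import *
from scipy.spatial.transform import Rotation as Ro
def crop(n,out,x0,y0,w,h,k,f=None):
    f=f or grab_frame(n);im=f["image"][y0:y0+h,x0:x0+w]
    im=cv2.resize(im,None,fx=k,fy=k,interpolation=cv2.INTER_CUBIC)
    for i in range(0,w,10):
        cv2.line(im,(i*k,0),(i*k,5 if i%50 else 12),(0,255,255),1)
        if i%20==0: cv2.putText(im,str(x0+i),(i*k,22),0,.35,(0,255,255),1)
    for i in range(0,h,10):
        cv2.line(im,(0,i*k),(5,i*k),(0,255,255),1)
        if i%20==0: cv2.putText(im,str(y0+i),(8,i*k+4),0,.35,(0,255,255),1)
    cv2.imwrite(out,im);return f
def un(f,u,v,z):
    d=np.array([(u-f["cx"])/f["fx"],(v-f["cy"])/f["fy"],1.]);d=f["R"].T@d;c=-f["R"].T@f["t"]
    return c+d*(z-c[2])/d[2]
def pr(f,X):
    p=f["R"]@np.array(X,float)+f["t"];return p[0]/p[2]*f["fx"]+f["cx"],p[1]/p[2]*f["fy"]+f["cy"]
def go(x,y,z,yaw=None):
    """shift (cm, tool axes) and turn to TCP target with jaw axis (tool y) along yaw(deg), pointing down"""
    s=read_state();R=Ro.from_quat(s["tcp_rot"])
    d=R.inv().apply(np.array([x,y,z])-s["ee_pos"])/10
    print("shift cm",d.round(2))
    if yaw is not None:
        best=None
        for k in(0,180):
            a=np.radians(yaw+k);yv=np.array([np.cos(a),np.sin(a),0]);zv=np.array([0,0,-1.]);xv=np.cross(yv,zv)
            T=Ro.from_matrix(np.c_[xv,yv,zv]);r=(R.inv()*T).as_rotvec()
            print("turn",r.round(3))
    print("t",s["t"],"pos",s["ee_pos"].round(1),"q6",s["q"].round(2),"F",s["contact_force"].round(1),"g",round(s["grip_width"],1))
E
python3 - <<'E'
from h import *
f=crop("top","pics/a1.png",190,250,130,110,6)
crop("top","pics/a2.png",350,250,130,90,6,f)
crop("top","pics/a3.png",480,150,110,200,3,f)
crop("top","pics/a4.png",390,140,80,100,6,f)
E
```

```text
(no output)
```

View pics/a1.png

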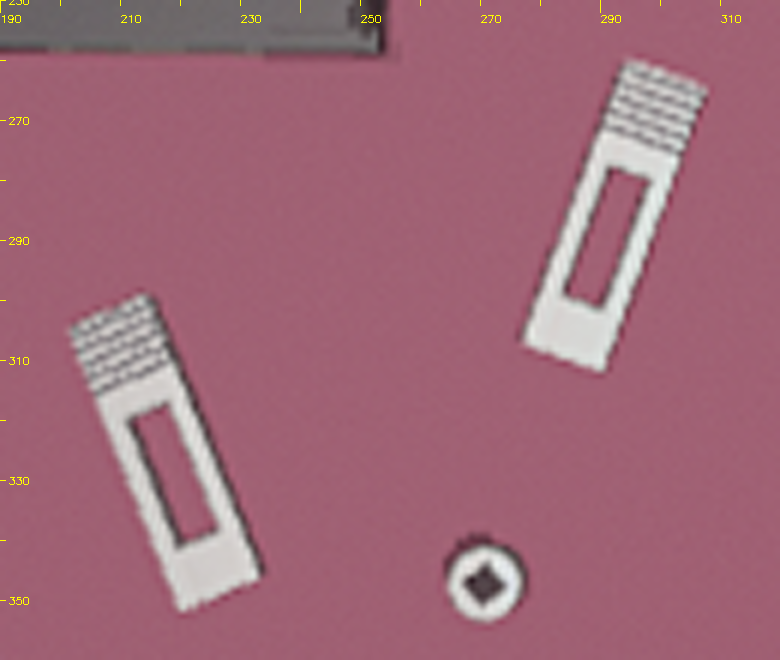

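View pics/a2.png

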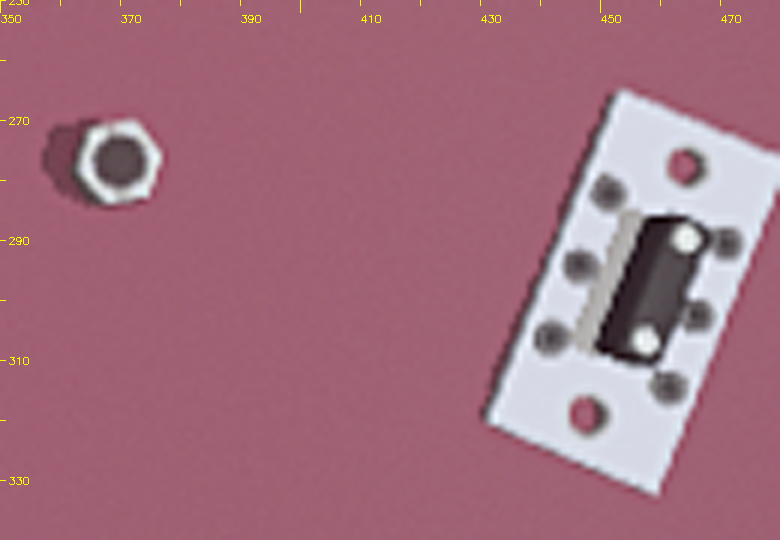

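View pics/a3.png

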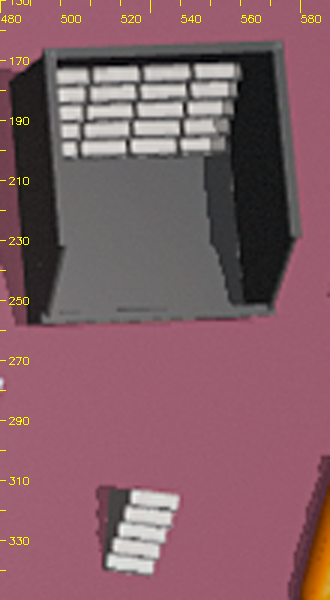

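View pics/a4.png

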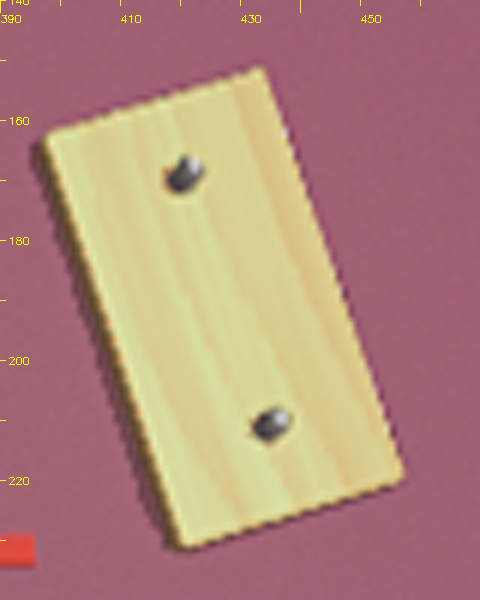

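Run:
```python
from h import *
f=crop("top","pics/b1.png",500,300,50,50,12)
crop("top","pics/b2.png",350,260,40,30,18,f)
g=crop("side","pics/b3.png",225,400,70,60,10)
crop("side","pics/b4.png",260,255,50,50,12,g)
crop("top","pics/b5.png",160,110,210,160,3.0.__int__(),f)
```

```text
(no output)
```

View pics/b1.png

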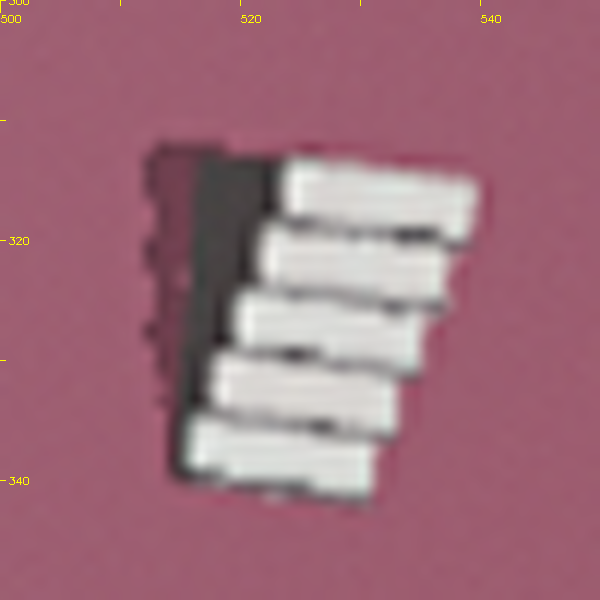

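View pics/b2.png

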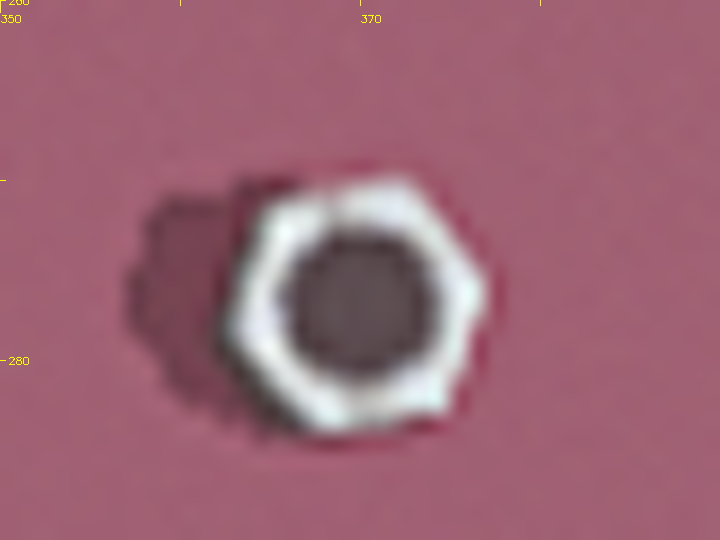

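View pics/b3.png

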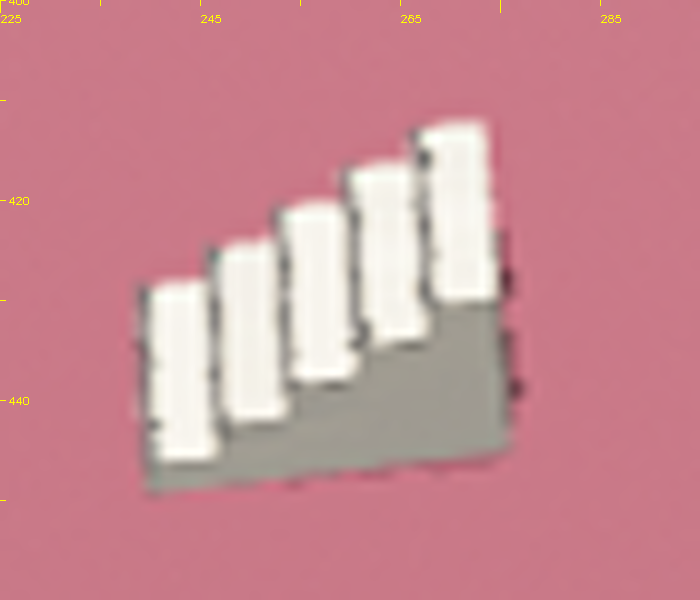

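View pics/b5.png

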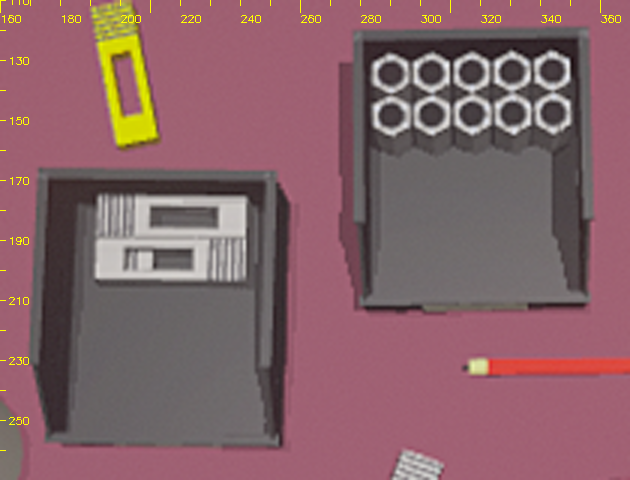

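```bash
cat > fit.py <<'E'
from h import *
from scipy.optimize import least_squares
T=grab_frame("top");S=grab_frame("side")
def fit(name,top,side=(),w=1,use=True):
    def loc(p,L):
        c,s=np.cos(p[2]),np.sin(p[2]);return [p[0]+c*L[0]-s*L[1],p[1]+s*L[0]+c*L[1],L[2]]
    def res(p):
        r=[]
        for L,uv in top:r+=list(np.array(pr(T,loc(p,L)))-uv)
        for L,uv in side:r+=list(np.array(pr(S,loc(p,L)))-uv)
        return r
    u=un(T,*np.mean([t[1] for t in top],0),top[0][0][2])
    b=min((least_squares(res,[u[0],u[1],a]) for a in np.radians([-90,-30,0,30,90])),key=lambda o:o.cost)
    print(name,b.x[:2].round(1),"yaw",np.degrees(b.x[2]).round(1)," res",np.round(b.fun,1));return b.x
def quad(hx,hy,z,pts): return list(zip([(hx,hy,z),(hx,-hy,z),(-hx,-hy,z),(-hx,hy,z)],pts))
E
python3 - <<'E'
from fit import *
fit("clL",quad(50,14,14,[(201.7,304.7),(215.3,298.7),(233.7,345.8),(220,352)]))
fit("clR",quad(50,14,14,[(294.2,259.7),(308,265.3),(290.5,312.2),(277,307)]))
b=[((27,15,40),(523.9,313.2)),((27,-15,40),(539.8,315.2)),((-27,-15,8),(530.8,341.5)),((-27,15,8),(515.4,339.3))]
s=[((27,-15,40),(274.7,430)),((27,-15,0),(276,445.2)),((-27,-15,0),(239.8,449.2)),((-27,-15,8),(240.7,446))]
fit("block",b);fit("block2",b,s)
hx=[(372.8,270),(365,271.4),(363,278),(367.8,284),(374.4,282.9),(376.9,276.1)]
fit("nut",[((13.86*np.cos(i*np.pi/3),13.86*np.sin(i*np.pi/3),48),h) for i,h in enumerate(hx)])
fit("plate",[((45,0,10),(464.3,277.8)),((-45,0,10),(448,319.2)),((60,30,10),(453,264.7)),((-60,30,10),(430.8,320.3)),((-60,-30,10),(459.7,332.5))])
p=fit("base",quad(75,40,20,[(398,162.2),(434.2,151.2),(457.5,220),(420,231.7)]))
for x in(45,-45):
    for z in(20,42):print(pr(T,[p[0]+x*np.cos(p[2]),p[1]+x*np.sin(p[2]),z]))
for n,q in dict(clamps=[(172.3,167.3),(252.3,167.3),(254,257),(175.7,257)],nuts=[(278.3,120.7),(357.3,120),(356,211.7),(280,211.7)],blocks=[(495,167.3),(574,164.7),(571,254.3),(494,257.3)]).items():
    fit(n,list(zip([(115,75,80),(115,-75,80),(-55,-75,36),(-55,75,36)],q)))
E
```

```text
clL [373.4 308.9] yaw 22.7  res [ 0.3 -0.2 -0.3  0.3 -0.2  0.2  0.3 -0.4]
clR [450.8 160.7] yaw -20.2  res [ 0.4  0.4 -0.3 -0.4 -0.2 -0.2  0.1  0.1]
block [ 368.2 -302.1] yaw -8.0  res [ 0.3 -0.4 -0.2 -0.2 -0.2  0.3  0.2  0.4]
block2 [ 368.4 -301.8] yaw -8.2  res [ 0.2 -0.5 -0.3 -0.3 -0.4  0.2 -0.   0.2  0.3 -0.1  0.4  0.1  0.2  0.1
 -1.2  0.3]
nut [466.6   8.2] yaw -21.3  res [-0.3  0.4  0.5  0.1 -0.1  0.2 -0.3 -0.3  0.1 -0.3  0.1 -0.1]
plate [ 425.4 -167.5] yaw -23.2  res [-0.1 -0.1 -0.   0.1  0.   0.3  0.4  0.  -0.4 -0.2]
base [ 642.9 -113.7] yaw 16.6  res [-0.5 -0.1  0.3  0.1  0.2  0.2  0.1 -0.2]
(np.float64(420.5213139709375), np.float64(170.33788641322002))
(np.float64(422.57058347928285), np.float64(167.58552338619518))
(np.float64(434.2524491754922), np.float64(211.818453895027))
(np.float64(436.61342558270945), np.float64(209.91384003274803))
clamps [562.4 313.1] yaw -0.0  res [ 1.2  0.1 -1.2 -0.  -1.2 -0.1  1.2  0. ]
nuts [654.4 109.1] yaw 0.0  res [ 1.1  0.6 -1.2  1.1 -0.4 -1.   0.5 -0.8]
blocks [ 563.6 -313.2] yaw 1.7  res [ 0.7  0.  -0.9  0.2 -0.5  0.2  0.7 -0.4]
```

Candidates for strap clamps: steel ones at (217,325) and (293,286), orange at (137,171) and yellow at (201,135), which I leave alone. For the coupling nut: a hexagonal nut at (370,277), and a small round collar with a square hole at (271,347), which is a distractor. The block at (527,327) and the plate at (456,298) each have no look-alike. In the close crops both steel clamps show grooves and a slot, and the object at (370,277) is hexagonal.

```bash
python3 -c "
from h import *
go(373.4,308.9,60,22.7+90)"
```

```text
shift cm [-26.19 -19.2   17.11]
turn [-0.    -0.    -0.705]
turn [-0.000e+00  1.000e-03  2.437e+00]
t 0.35 pos [182.3 571.5 231.1] q6 [ 1.15  0.36  1.51 -0.    1.27 -0.12] F [-1.  -0.2 -0.6] g 85.2
```

```bash
python3 -m creep '[[[0,0,-0.705],[-26.2,-19.2,10],5],[[0,0,-0.705],[-26.2,-19.2,10],5],[[0,0,-0.705],[-26.2,-19.2,10],5],[[0,0,-0.705],[-26.2,-19.2,10],5],[[0,0,-0.705],[-26.2,-19.2,10],5],[[0,0,-0.705],[-26.2,-19.2,10],5],[[0,0,-0.705],[-26.2,-19.2,10],5],[[0,0,-0.705],[-26.2,-19.2,17],5],[[0,0,-0.705],[-26.2,-19.2,17],5],[[0,0,-0.705],[-26.2,-19.2,17],5],[[0,0,-0.705],[-26.2,-19.2,17],5],[[0,0,-0.705],[-26.2,-19.2,17],5]]' 40; python3 -c "
from h import *
go(373.4,308.9,2,22.7+90)
f=crop('top','pics/c1.png',170,270,100,100,6)
"
```

```text
t: 1.35
ee_pos: [373.3, 308.4, 60.7]
tcp_rot: [-0.196, 0.981, -0.0, -0.001]
contact_force: [0.4, 0.0, 0.4]
grip_width: 50.2
shift cm [-0.05  0.05  5.87]
turn [-0.    -0.002 -0.002]
turn [-0.004  0.     3.14 ]
t 1.35 pos [373.3 308.4  60.7] q6 [ 0.55  0.43  1.93  0.    0.78 -1.42] F [0.4 0.  0.4] g 50.2
```

View pics/c1.png

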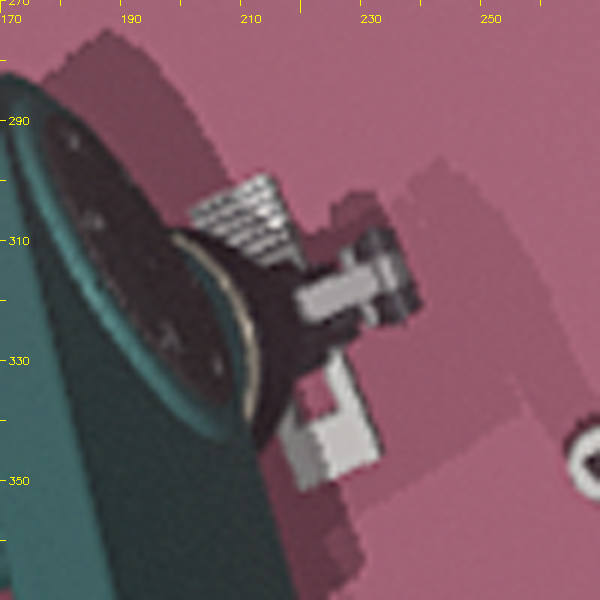

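The gripper stands over the left clamp (217,325), square across it. I'll go down and close.

```bash
python3 -m creep '[[[0,0,0],[0,0.05,3],5],[[0,0,0],[0,0.05,5],5],[[0,0,0],[0,0.05,5.8],5],[[0,0,0],[0,0.05,5.8],5],[[0,0,0],[0,0.05,5.8],2],[[0,0,0],[0,0.05,5.8],2],[[0,0,0],[0,0.05,5.8],2],[[0,0,0],[0,0.05,5.8],2],[[0,0,0],[0,0.05,5.8],2],[[0,0,0],[0,0.05,5.8],2]]' 60; python3 -m creep '[[[0,0,0],[0,0,-1],2],[[0,0,0],[0,0,-4],2],[[0,0,0],[0,0,-8],2],[[0,0,0],[0,0,-12],2],[[0,0,0],[0,0,-12],2]]'; python3 -c "
from h import *
go(562,313,160,0)
f=crop('side','pics/c2.png',140,60,260,200,3)
"
```

```text
t: 2.23
ee_pos: [374.2, 310.6, 5.0]
tcp_rot: [-0.197, 0.98, 0.001, 0.001]
contact_force: [-3.0, 1.6, 6.9]
grip_width: 26.1
t: 2.65
ee_pos: [377.5, 312.1, 130.8]
tcp_rot: [-0.197, 0.98, 0.002, 0.006]
contact_force: [0.9, 0.7, -3.0]
grip_width: 26.2
shift cm [-17.09  -7.04  -2.71]
turn [0.013 0.007 1.967]
turn [-0.006  0.012 -1.174]
t 2.65 pos [377.5 312.1 130.8] q6 [ 0.55  0.32  1.87 -0.    0.94 -1.42] F [ 0.9  0.7 -3. ] g 26.2
```

View pics/c2.png

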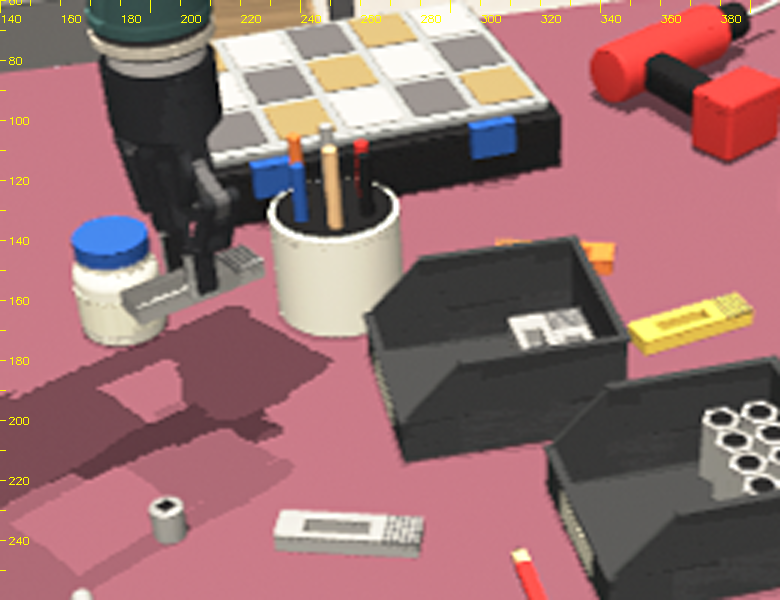

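The clamp is held level at side (195,270). Its bin is at (310,175), and the pen cup beside it calls for a high approach.

```bash
python3 -m creep '[[[0,0,0.3],[0,0,-4],2],[[0,0,0.6],[0,0,-7],2],[[0,0,1],[-5,-2,-7],2],[[0,0,1.5],[-12,-5,-7],2],[[0,0,1.967],[-17,-7,-7],2],[[0,0,1.967],[-17,-7,-7],2],[[0,0,1.967],[-17,-7,-7],2],[[0,0,1.967],[-17,-7,-7],2],[[0,0,1.967],[-17,-7,-7],2],[[0,0,1.967],[-17,-7,-7],2],[[0,0,1.967],[-17,-7,-7],2],[[0,0,1.967],[-17,-7,-7],2]]';python3 -m creep '[[[0,0,0.75],[0,0,0],2],[[0,0,0.75],[0,0,0],2],[[0,0,0.75],[0,0,0],2],[[0,0,0.75],[0,0,0],2],[[0,0,0.75],[0,0,0],2],[[0,0,0.75],[0,0,0],2]]'; python3 -c "
from h import *
go(565,313,9,0)
"
```

```text
t: 3.7
ee_pos: [556.0, 309.8, 191.4]
tcp_rot: [0.527, 0.85, -0.002, -0.001]
contact_force: [0.4, -0.1, -3.0]
grip_width: 26.1
t: 4.2
ee_pos: [555.9, 309.9, 191.6]
tcp_rot: [0.802, 0.598, -0.002, -0.0]
contact_force: [-0.0, -0.4, -3.0]
grip_width: 25.9
shift cm [ 0.6   0.83 18.25]
turn [-0.003  0.002 -0.289]
turn [0.003 0.004 2.852]
t 4.2 pos [555.9 309.9 191.6] q6 [ 0.4   0.45  1.47 -0.    1.23  0.69] F [-0.  -0.4 -3. ] g 25.9
```

```bash
python3 -m creep '[[[0,0,-0.12],[0.6,0.83,0],2],[[0,0,-0.24],[0.6,0.83,3],2],[[0,0,-0.289],[0.6,0.83,6],2],[[0,0,-0.289],[0.6,0.83,9],2],[[0,0,-0.289],[0.6,0.83,12],2],[[0,0,-0.289],[0.6,0.83,12],2],[[0,0,-0.289],[0.6,0.83,12],2]]'; python3 -c "
from h import *
go(565,313,9,0)
f=crop('top','pics/c3.png',150,140,130,130,6)
"
```

```text
t: 4.78
ee_pos: [564.2, 312.8, 70.8]
tcp_rot: [0.705, 0.709, -0.003, -0.001]
contact_force: [-0.3, 1.1, -2.0]
grip_width: 26.3
shift cm [0.04 0.12 6.18]
turn [-0.006  0.003  0.006]
turn [-0.004 -0.01  -3.136]
t 4.7833 pos [564.2 312.8  70.8] q6 [ 0.4   0.59  1.55 -0.    1.    0.39] F [-0.3  1.1 -2. ] g 26.3
```

View pics/c3.png

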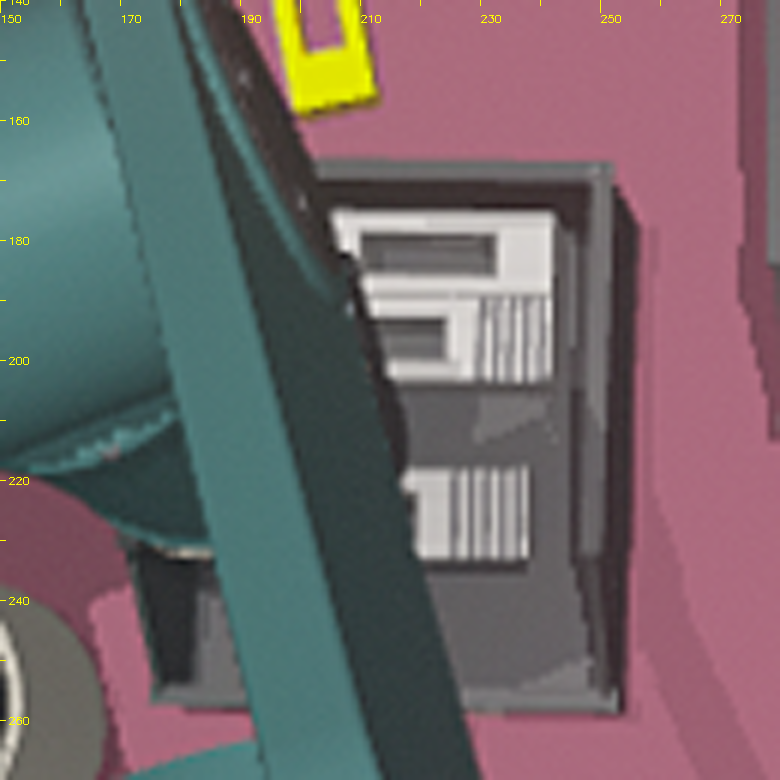

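The clamp hangs level in the bin at (225,227), between the stock (200) and the front lip (258). I'll set it down.

```bash
python3 -m creep '[[[0,0,0],[0,0.1,3],2],[[0,0,0],[0,0.1,5],2],[[0,0,0],[0,0.1,5.8],2],[[0,0,0],[0,0.1,6.1],2],[[0,0,0],[0,0.1,6.1],2]]'; python3 -m creep '[[[0,0,0],[0,0,0.1],2],[[0,0,0],[0,0,0.1],2]]'
```

```text
t: 5.25
ee_pos: [568.6, 314.3, 13.3]
tcp_rot: [0.705, 0.709, 0.0, 0.0]
contact_force: [0.3, 0.0, -2.0]
grip_width: 25.9
t: 5.42
ee_pos: [569.1, 314.5, 12.9]
tcp_rot: [0.705, 0.709, 0.001, 0.001]
contact_force: [0.3, 0.3, -2.6]
grip_width: 26.2
```

```bash
python3 -m creep '[[[0,0,0],[0,0,0.15],2],[[0,0,0],[0,0,0.3],2],[[0,0,0],[0,0,0.3],2],[[0,0,0],[0,0,0.3],2]]'; python3 -m creep '[[[0,0,0],[0,0,0.15],2],[[0,0,0],[0,0,0.15],2],[[0,0,0],[0,0,0.15],2]]'
```

```text
t: 5.75
ee_pos: [567.8, 313.9, 8.4]
tcp_rot: [0.705, 0.709, -0.0, 0.0]
contact_force: [0.6, 0.8, -2.4]
grip_width: 26.1
t: 6.0
ee_pos: [568.0, 314.0, 8.0]
tcp_rot: [0.705, 0.709, 0.0, 0.0]
contact_force: [-2.0, -0.9, 6.6]
grip_width: 25.8
```

```bash
python3 -m creep '[[[0,0,0],[0,0,0],3.8],[[0,0,0],[0,0,0],3.8],[[0,0,0],[0,0,0],3.8],[[0,0,0],[0,0,-2],3.8],[[0,0,0],[0,0,-5],3.8],[[0,0,0],[0,0,-9],3.8],[[0,0,0],[0,0,-13],3.8],[[0,0,0],[0,0,-17],3.8],[[0,0,0],[0,0,-17],3.8]]';python3 -c "
from h import *
go(450.8,160.7,60,-20.2+90)
"
```

```text
t: 6.75
ee_pos: [573.0, 316.3, 185.8]
tcp_rot: [0.705, 0.709, 0.007, 0.003]
contact_force: [0.4, 0.2, 0.7]
grip_width: 38.0
shift cm [-15.55 -12.48  12.33]
turn [ 0.015  0.003 -1.212]
turn [ 0.004 -0.017  1.929]
t 6.75 pos [573.  316.3 185.8] q6 [ 0.4   0.47  1.45 -0.    1.21  0.39] F [0.4 0.2 0.7] g 38.0
```

```bash
python3 -m creep '[[[0,0,-0.1],[-2,-1.5,0],4.5],[[0,0,-0.2],[-5,-3.8,0],4.5],[[0,0,-0.3],[-8,-6,0],4.5],[[0,0,-1.2],[-15.3,-11.8,3],5],[[0,0,-1.2],[-15.3,-11.8,6],5],[[0,0,-1.2],[-15.3,-11.8,9],5],[[0,0,-1.2],[-15.3,-11.8,11],5],[[0,0,-1.2],[-15.3,-11.8,11.5],5],[[0,0,-1.2],[-15.3,-11.8,11.5],5],[[0,0,-1.2],[-15.3,-11.8,11.5],5],[[0,0,-1.2],[-15.3,-11.8,11.5],5],[[0,0,-1.2],[-15.3,-11.8,11.5],5]]';python3 -m creep '[[[0,0,0],[0,0,0],5]]'; python3 -c "
from h import *
go(450.8,160.7,5,-20.2+90)
f=crop('top','pics/c4.png',150,140,200,180,4)
"
```

```text
t: 7.75
ee_pos: [451.0, 160.2, 61.6]
tcp_rot: [0.181, 0.983, -0.0, 0.0]
contact_force: [-0.4, -0.6, 1.1]
grip_width: 49.8
t: 7.83
ee_pos: [451.0, 160.3, 61.7]
tcp_rot: [0.182, 0.983, 0.0, 0.0]
contact_force: [0.9, -0.2, -0.4]
grip_width: 49.7
shift cm [0.03 0.03 5.67]
turn [ 0.     0.    -0.014]
turn [ 0.    -0.     3.128]
t 7.8333 pos [451.  160.3  61.7] q6 [ 0.2   0.42  1.95 -0.    0.77 -1.01] F [ 0.9 -0.2 -0.4] g 49.7
```

View pics/c4.png

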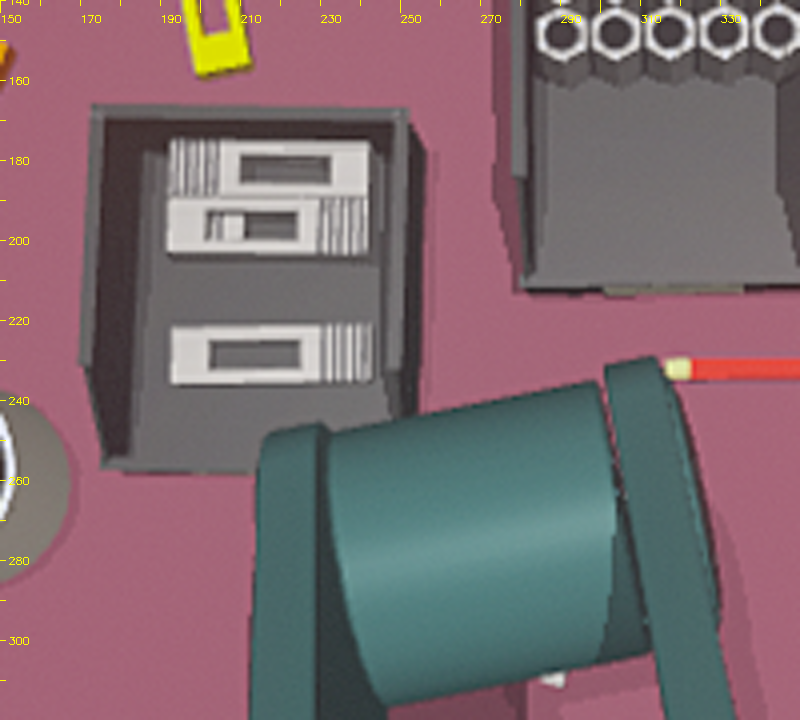

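The first clamp lies flat in its bin, centred at (218,228). Now I grip the second.

```bash
python3 -m creep '[[[0,0,-0.014],[0,0.03,3],5],[[0,0,-0.014],[0,0.03,5],5],[[0,0,-0.014],[0,0.03,5.8],5],[[0,0,-0.014],[0,0.03,5.8],5],[[0,0,-0.014],[0,0.03,5.8],2],[[0,0,-0.014],[0,0.03,5.8],2],[[0,0,-0.014],[0,0.03,5.8],2],[[0,0,-0.014],[0,0.03,5.8],2],[[0,0,-0.014],[0,0.03,5.8],2],[[0,0,-0.014],[0,0.03,5.8],2]]' 60; python3 -m creep '[[[0,0,0],[0,0,-1],2],[[0,0,0],[0,0,-4],2],[[0,0,0],[0,0,-8],2],[[0,0,0],[0,0,-12],2],[[0,0,0],[0,0,-15],2],[[0,0,0],[0,0,-18],2],[[0,0,0],[0,0,-18],2],[[0,0,0],[0,0,-18],2]]'; python3 -c "
from h import *
f=grab_frame('top'); P=un(f,217.9,228.4,17); print(P)
g=[un(f,*p,17) for p in[(192.8,221.8),(242.8,220.8),(243,235),(193,236)]];print(g)
go(P[0],P[1],60,0)
"
```

```text
t: 8.72
ee_pos: [451.7, 160.8, 4.8]
tcp_rot: [0.175, 0.985, 0.0, 0.001]
contact_force: [-1.1, 0.3, 7.1]
grip_width: 26.0
t: 9.38
ee_pos: [452.1, 160.8, 186.0]
tcp_rot: [0.175, 0.985, 0.001, 0.002]
contact_force: [-0.2, -0.3, -1.9]
grip_width: 26.0
[567.09506989 312.27156204  17.        ]
[array([580.73355691, 363.55228862,  17.        ]), array([582.57758778, 262.06356706,  17.        ]), array([553.50111588, 261.15827961,  17.        ]), array([551.66913857, 362.29605342,  17.        ])]
shift cm [-5.71 18.25 12.45]
turn [1.00e-03 1.00e-03 1.22e+00]
turn [-1.000e-03  1.000e-03 -1.922e+00]
t 9.4333 pos [450.7 160.5 184.3] q6 [ 0.2   0.24  1.82 -0.    1.08 -1.02] F [-0.4 -0.5 -2.9] g 25.9
```

```bash
python3 -m creep '[[[0,0,1.22],[-5.7,18.3,0],2],[[0,0,1.22],[-5.7,18.3,0],2],[[0,0,1.22],[-5.7,18.3,0],2],[[0,0,1.22],[-5.7,18.3,0],2],[[0,0,1.22],[-5.7,18.3,0],2],[[0,0,1.22],[-5.7,18.3,0],2],[[0,0,1.22],[-5.7,18.3,0],2],[[0,0,1.22],[-5.7,18.3,0],2],[[0,0,1.22],[-5.7,18.3,0],2],[[0,0,1.22],[-5.7,18.3,3],2],[[0,0,1.22],[-5.7,18.3,6],2],[[0,0,1.22],[-5.7,18.3,9],2]]'; python3 -m creep '[[[0,0,0],[0,0,3],2],[[0,0,0],[0,0,3],2],[[0,0,0],[0,0,3],2],[[0,0,0],[0,0,3],2]]'; python3 -c "
from h import *
go(567.1,312.3,24,1)
"
```

```text
t: 10.43
ee_pos: [565.8, 312.2, 90.8]
tcp_rot: [0.707, 0.707, -0.001, -0.001]
contact_force: [1.1, 0.3, -2.7]
grip_width: 26.1
t: 10.77
ee_pos: [567.3, 312.8, 63.8]
tcp_rot: [0.707, 0.707, -0.0, -0.0]
contact_force: [0.3, -1.1, -1.1]
grip_width: 25.9
shift cm [-0.04 -0.02  3.98]
turn [-0.001  0.    -0.018]
turn [1.000e-03 1.000e-03 3.124e+00]
t 10.7667 pos [567.3 312.8  63.8] q6 [ 0.4   0.6   1.56 -0.    0.98  0.4 ] F [ 0.3 -1.1 -1.1] g 25.9
```

```bash
python3 -m creep '[[[0,0,-0.018],[0,0,2],2],[[0,0,-0.018],[0,0,3.3],2],[[0,0,-0.018],[0,0,3.9],2],[[0,0,-0.018],[0,0,3.9],2],[[0,0,-0.018],[0,0,3.9],2],[[0,0,-0.018],[0,0,3.9],2]]'; python3 -m creep '[[[0,0,0],[0,0,0.1],2],[[0,0,0],[0,0,0.2],2],[[0,0,0],[0,0,0.2],2],[[0,0,0],[0,0,0.2],2]]'; python3 -c "
from h import *
crop('side','pics/c5.png',200,90,200,150,4)"
```

```text
t: 11.27
ee_pos: [568.0, 313.1, 25.7]
tcp_rot: [0.701, 0.713, 0.001, 0.0]
contact_force: [0.9, 0.1, -2.0]
grip_width: 26.3
t: 11.6
ee_pos: [567.4, 312.9, 23.0]
tcp_rot: [0.701, 0.713, 0.0, 0.0]
contact_force: [0.7, 0.2, -1.4]
grip_width: 26.2
```

View pics/c5.png

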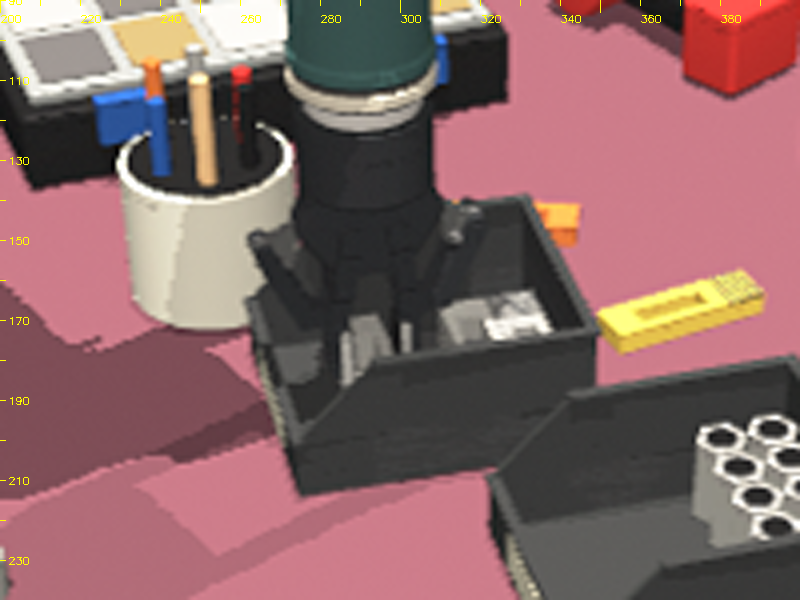

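```bash
python3 -m creep '[[[0,0,0],[0,0,0.1],2],[[0,0,0],[0,0,0.15],2],[[0,0,0],[0,0,0.15],2]]'
```

```text
t: 11.9
ee_pos: [567.5, 312.9, 21.9]
tcp_rot: [0.701, 0.713, 0.0, 0.0]
contact_force: [-1.5, -0.6, 3.8]
grip_width: 26.0
```

Contact at z 22, as expected for a stack. I'll release and rise.

```bash
python3 -m creep '[[[0,0,0],[0,0,0],2.8],[[0,0,0],[0,0,0],3.2],[[0,0,0],[0,0,0],3.8],[[0,0,0],[0,0,0],3.8],[[0,0,0],[0,0,-2],3.8],[[0,0,0],[0,0,-5],3.8],[[0,0,0],[0,0,-9],3.8],[[0,0,0],[0,0,-13],3.8],[[0,0,0],[0,0,-17],3.8],[[0,0,0],[0,0,-17],3.8],[[0,0,0],[0,0,-17],3.8],[[0,0,0],[0,0,-17],3.8]]';python3 -c "
from h import *
a=np.radians(-8.1)
go(368.3+8*np.cos(a),-302+8*np.sin(a),80,-8.1+90)
"
```

```text
t: 12.9
ee_pos: [567.1, 312.7, 191.2]
tcp_rot: [0.701, 0.713, -0.0, 0.0]
contact_force: [0.5, -0.6, -0.9]
grip_width: 38.4
shift cm [-61.23 -20.19  11.12]
turn [-0.     0.    -1.411]
turn [0.   0.   1.73]
t 12.9 pos [567.1 312.7 191.2] q6 [ 0.4   0.46  1.45 -0.    1.23  0.38] F [ 0.5 -0.6 -0.9] g 38.4
```

```bash
python3 -m creep '[[[0,0,1.73],[-61.2,-20.2,0],5],[[0,0,1.73],[-61.2,-20.2,0],5],[[0,0,1.73],[-61.2,-20.2,0],5],[[0,0,1.73],[-61.2,-20.2,0],5],[[0,0,1.73],[-61.2,-20.2,0],5],[[0,0,1.73],[-61.2,-20.2,0],5],[[0,0,1.73],[-61.2,-20.2,0],5],[[0,0,1.73],[-61.2,-20.2,0],5],[[0,0,1.73],[-61.2,-20.2,0],5],[[0,0,1.73],[-61.2,-20.2,0],5],[[0,0,1.73],[-61.2,-20.2,0],5],[[0,0,1.73],[-61.2,-20.2,0],5]]';python3 -c "
from h import *
a=np.radians(-8.1)
go(368.3+8*np.cos(a),-302+8*np.sin(a),80,-8.1+90)
crop('top','pics/c6.png',150,140,130,130,6)
"
```

```text
t: 13.9
ee_pos: [416.8, -165.6, 189.6]
tcp_rot: [0.999, 0.041, -0.002, -0.001]
contact_force: [1.4, -0.8, 0.0]
grip_width: 50.0
shift cm [-5.15 13.39 10.95]
turn [-0.005 -0.003 -2.917]
turn [-0.002  0.003  0.224]
t 13.9 pos [ 416.8 -165.6  189.6] q6 [-0.53  0.19  1.87 -0.    1.08  0.96] F [ 1.4 -0.8  0. ] g 50.0
```

View pics/c6.png

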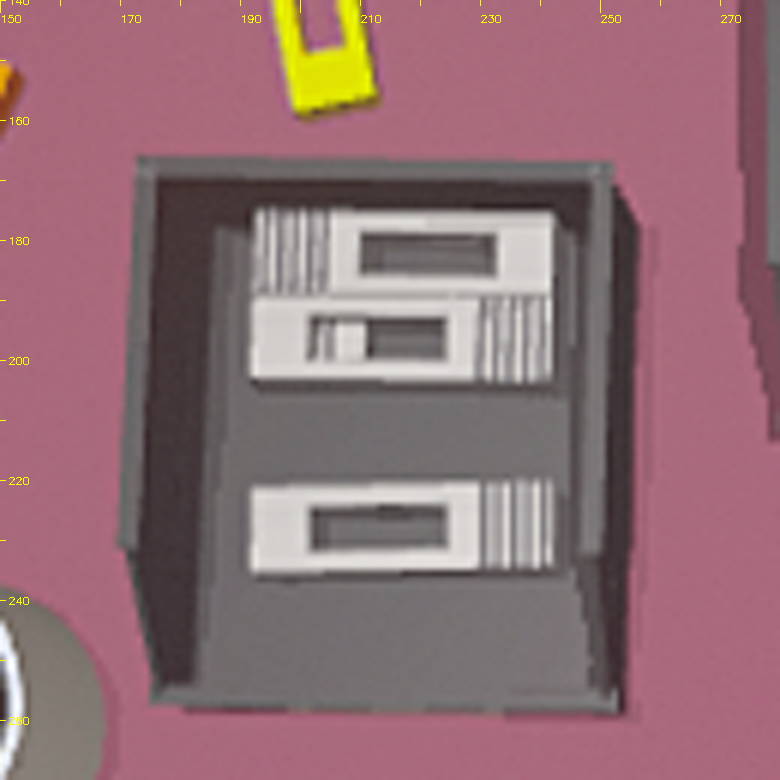

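The second clamp lies squarely on the first at (217,227). On to the step block.

```bash
python3 -m creep '[[[0,0,0.224],[-5.1,13.4,2],5],[[0,0,0.224],[-5.1,13.4,5],5],[[0,0,0.224],[-5.1,13.4,8],5],[[0,0,0.224],[-5.1,13.4,10],5],[[0,0,0.224],[-5.1,13.4,10],5],[[0,0,0.224],[-5.1,13.4,10],5],[[0,0,0.224],[-5.1,13.4,10],5]]';python3 -c "
from h import *
a=np.radians(-8.1)
go(368.3+8*np.cos(a),-302+8*np.sin(a),12,-8.1+90)
crop('top','pics/c7.png',480,270,90,90,6)
"
```

```text
t: 14.53
ee_pos: [378.7, -301.2, 89.5]
tcp_rot: [0.998, -0.068, -0.002, -0.002]
contact_force: [-0.2, 0.4, -0.6]
grip_width: 49.8
shift cm [-0.19  0.25  7.75]
turn [-0.007 -0.006 -3.137]
turn [-0.004  0.004  0.005]
t 14.5333 pos [ 378.7 -301.2   89.5] q6 [-0.81  0.39  1.91  0.    0.85  0.89] F [-0.2  0.4 -0.6] g 49.8
```

View pics/c7.png

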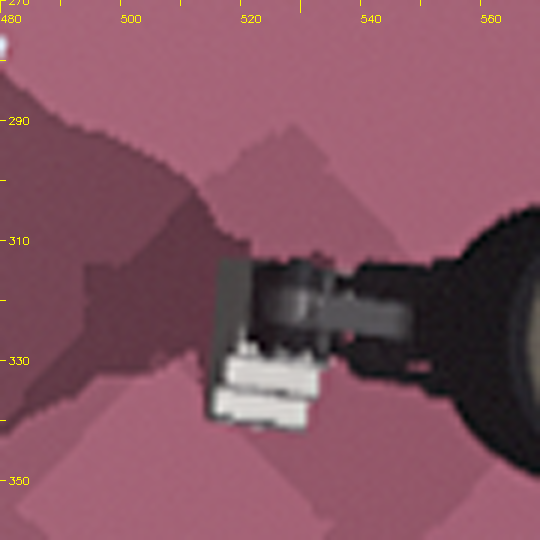

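```bash
python3 -m creep '[[[0,0,0.005],[-0.1,0.1,2],5],[[0,0,0.005],[-0.1,0.1,2.5],5],[[0,0,0.005],[-0.1,0.1,2.5],5],[[0,0,0.005],[-0.1,0.1,2.5],5],[[0,0,0.005],[-0.1,0.1,2.5],5]]';python3 -c "
from h import *
a=np.radians(-8.1)
go(368.3+8*np.cos(a),-302+8*np.sin(a),6,-8.1+90)"
```

```text
t: 15.0
ee_pos: [379.8, -303.5, 67.4]
tcp_rot: [0.998, -0.07, 0.001, 0.0]
contact_force: [0.8, -0.4, -1.0]
grip_width: 50.2
shift cm [-0.37  0.01  6.14]
turn [ 2.000e-03  1.000e-03 -3.139e+00]
turn [ 0.001 -0.001  0.002]
t 15.0 pos [ 379.8 -303.5   67.4] q6 [-0.82  0.42  1.93 -0.    0.79  0.89] F [ 0.8 -0.4 -1. ] g 50.2
```

```bash
python3 -m creep '[[[0,0,0],[-0.35,0,2],5],[[0,0,0],[-0.35,0,4],5],[[0,0,0],[-0.35,0,5.5],5],[[0,0,0],[-0.35,0,6],5],[[0,0,0],[-0.35,0,6],2],[[0,0,0],[-0.35,0,6],2],[[0,0,0],[-0.35,0,6],2],[[0,0,0],[-0.35,0,6],2],[[0,0,0],[-0.35,0,6],2],[[0,0,0],[-0.35,0,6],2]]' 60; python3 -m creep '[[[0,0,0],[0,0,-1],2],[[0,0,0],[0,0,-4],2],[[0,0,0],[0,0,-8],2],[[0,0,0],[0,0,-12],2],[[0,0,0],[0,0,-14],2],[[0,0,0],[0,0,-14],2],[[0,0,0],[0,0,-14],2],[[0,0,0],[0,0,-14],2]]'; python3 -c "
from h import *
go(571,-313,60,90)
crop('side','pics/c8.png',200,270,200,200,3)
"
```

```text
t: 15.83
ee_pos: [376.1, -303.5, 7.0]
tcp_rot: [0.998, -0.07, 0.0, 0.0]
contact_force: [0.7, 0.7, 3.8]
grip_width: 28.9
t: 16.5
ee_pos: [374.9, -302.3, 145.7]
tcp_rot: [0.998, -0.07, -0.001, -0.0]
contact_force: [-0.6, 0.3, -3.1]
grip_width: 28.8
shift cm [19.58 -1.67  8.55]
turn [2.000e-03 1.000e-03 3.001e+00]
turn [-0.001  0.001 -0.14 ]
t 16.5 pos [ 374.9 -302.3  145.7] q6 [-0.82  0.29  1.86 -0.    0.99  0.89] F [-0.6  0.3 -3.1] g 28.8
```

View pics/c8.png

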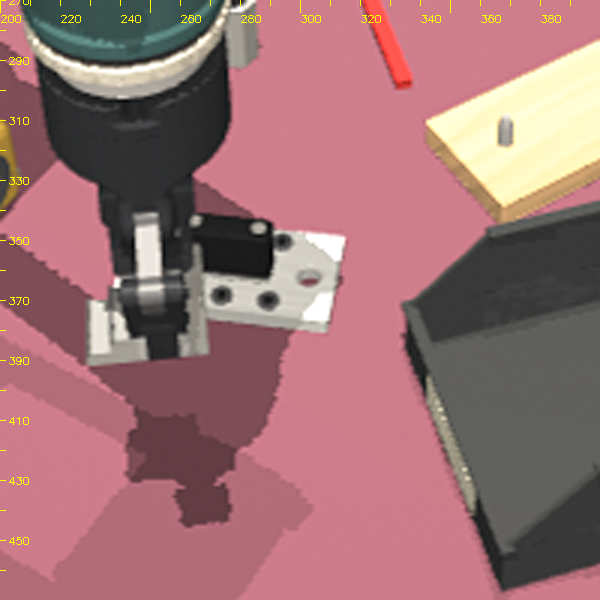

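The block is held level at side (248,370). I'll carry it to its bin.

```bash
python3 -m creep '[[[0,0,-0.14],[19.3,-1.6,0],2],[[0,0,-0.14],[19.3,-1.6,0],2],[[0,0,-0.14],[19.3,-1.6,0],2],[[0,0,-0.14],[19.3,-1.6,0],2],[[0,0,-0.14],[19.3,-1.6,2],2],[[0,0,-0.14],[19.3,-1.6,5],2],[[0,0,-0.14],[19.3,-1.6,8],2],[[0,0,-0.14],[19.3,-1.6,9],2],[[0,0,-0.14],[19.3,-1.6,9],2],[[0,0,-0.14],[19.3,-1.6,9],2],[[0,0,-0.14],[19.3,-1.6,9],2]]';python3 -c "
from h import *
go(568,-313,11,90)
crop('top','pics/c9.png',470,150,120,120,5)
"
```

```text
t: 17.47
ee_pos: [569.5, -314.9, 57.4]
tcp_rot: [1.0, -0.0, 0.001, 0.0]
contact_force: [-0.3, -0.3, -2.9]
grip_width: 28.7
shift cm [-0.15 -0.19  4.64]
turn [-2.000e-03 -1.000e-03  3.141e+00]
turn [ 0.001 -0.001 -0.001]
t 17.4667 pos [ 569.5 -314.9   57.4] q6 [-0.61  0.61  1.56 -0.    0.97  0.96] F [-0.3 -0.3 -2.9] g 28.7
```

View pics/c9.png

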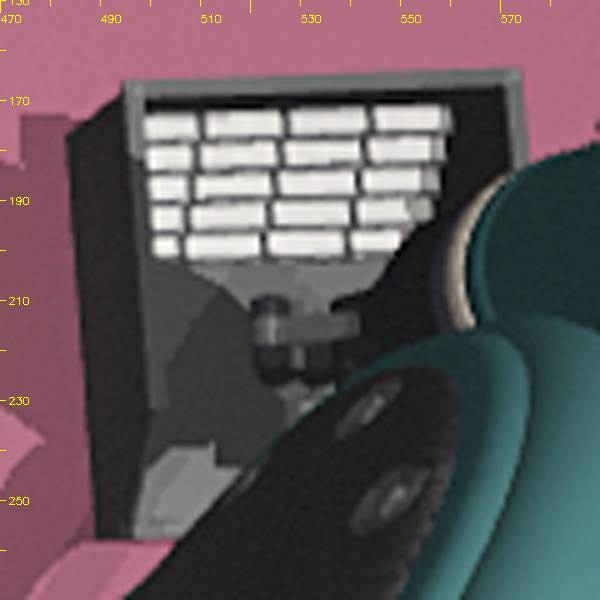

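The gripper hangs over the clear floor at (530,215). Lowering.

```bash
python3 -m creep '[[[0,0,0],[-0.15,-0.2,2],2],[[0,0,0],[-0.15,-0.2,3.7],2],[[0,0,0],[-0.15,-0.2,4.3],2],[[0,0,0],[-0.15,-0.2,4.5],2],[[0,0,0],[-0.15,-0.2,4.5],2],[[0,0,0],[-0.15,-0.2,4.5],2]]';python3 -m creep '[[[0,0,0],[0,0,0.1],2],[[0,0,0],[0,0,0.2],2],[[0,0,0],[0,0,0.2],2],[[0,0,0],[0,0,0.2],2]]'
```

```text
t: 18.02
ee_pos: [568.4, -312.9, 12.7]
tcp_rot: [1.0, -0.0, 0.001, 0.001]
contact_force: [-0.1, 0.5, -2.8]
grip_width: 29.0
t: 18.35
ee_pos: [568.2, -312.7, 10.1]
tcp_rot: [1.0, -0.0, 0.001, 0.0]
contact_force: [0.2, -0.8, 0.9]
grip_width: 28.7
```

```bash
python3 -m creep '[[[0,0,0],[0,0,0.05],2],[[0,0,0],[0,0,0.05],3],[[0,0,0],[0,0,0.05],3.5],[[0,0,0],[0,0,0.05],4],[[0,0,0],[0,0,0.05],4],[[0,0,0],[0,0,-2],4],[[0,0,0],[0,0,-5],4],[[0,0,0],[0,0,-9],4],[[0,0,0],[0,0,-13],4],[[0,0,0],[0,0,-15],4],[[0,0,0],[0,0,-15],4],[[0,0,0],[0,0,-15],4]]';python3 -c "
from h import *
go(466.6,8.2,90,-21.3+90)
go(466.6,8.2,90,-21.3+90-60)
go(466.6,8.2,90,-21.3+90-120)
"
```

```text
t: 19.35
ee_pos: [568.3, -312.7, 160.8]
tcp_rot: [1.0, -0.0, 0.001, 0.001]
contact_force: [-0.8, 0.2, 0.1]
grip_width: 39.6
shift cm [-10.19 -32.1    7.  ]
turn [ 4.00e-03  2.00e-03 -2.77e+00]
turn [ 0.001 -0.003  0.372]
t 19.35 pos [ 568.3 -312.7  160.8] q6 [-0.61  0.49  1.48 -0.    1.17  0.96] F [-0.8  0.2  0.1] g 39.6
shift cm [-10.19 -32.1    7.  ]
turn [ 0.004 -0.    -1.723]
turn [-0.    -0.003  1.419]
t 19.35 pos [ 568.3 -312.7  160.8] q6 [-0.61  0.49  1.48 -0.    1.17  0.96] F [-0.8  0.2  0.1] g 39.6
shift cm [-10.19 -32.1    7.  ]
turn [ 0.003 -0.002 -0.676]
turn [-2.000e-03 -3.000e-03  2.466e+00]
t 19.35 pos [ 568.3 -312.7  160.8] q6 [-0.61  0.49  1.48 -0.    1.17  0.96] F [-0.8  0.2  0.1] g 39.6
```

```bash
python3 -m creep '[[[0,0,0.37],[-10.2,-32.1,0],5],[[0,0,0.37],[-10.2,-32.1,0],5],[[0,0,0.37],[-10.2,-32.1,0],5],[[0,0,0.37],[-10.2,-32.1,0],5],[[0,0,0.37],[-10.2,-32.1,0],5],[[0,0,0.37],[-10.2,-32.1,0],5],[[0,0,0.37],[-10.2,-32.1,0],5],[[0,0,0.37],[-10.2,-32.1,0],5],[[0,0,0.37],[-10.2,-32.1,3],5],[[0,0,0.37],[-10.2,-32.1,5],5],[[0,0,0.37],[-10.2,-32.1,5],5],[[0,0,0.37],[-10.2,-32.1,5],5]]';python3 -m creep '[[[0,0,0],[0,0,0],5],[[0,0,0],[0,0,0],5]]';python3 -c "
from h import *
go(466.6,8.2,16,-21.3+90)
f=crop('top','pics/d1.png',470,150,120,120,5)
crop('top','pics/d2.png',330,240,80,80,6,f)
"
```

```text
t: 20.35
ee_pos: [463.4, 9.2, 107.6]
tcp_rot: [0.983, -0.184, -0.003, 0.0]
contact_force: [0.8, 0.1, -0.8]
grip_width: 50.1
t: 20.52
ee_pos: [466.4, 8.2, 109.9]
tcp_rot: [0.983, -0.185, 0.0, 0.0]
contact_force: [0.1, -0.0, 1.1]
grip_width: 50.2
shift cm [ 0.01 -0.01  9.39]
turn [ 1.000e-03 -0.000e+00 -3.141e+00]
turn [-0.    -0.001  0.001]
t 20.5167 pos [466.4   8.2 109.9] q6 [-0.13  0.33  1.93 -0.    0.88  1.81] F [ 0.1 -0.   1.1] g 50.2
```

View pics/d1.png

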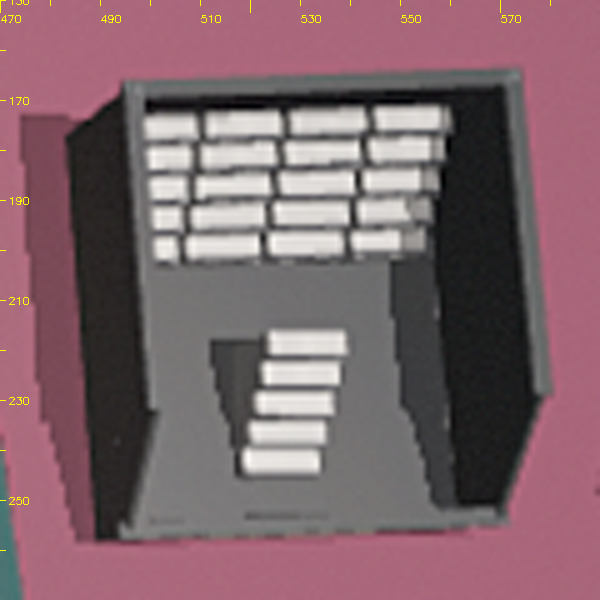

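View pics/d2.png

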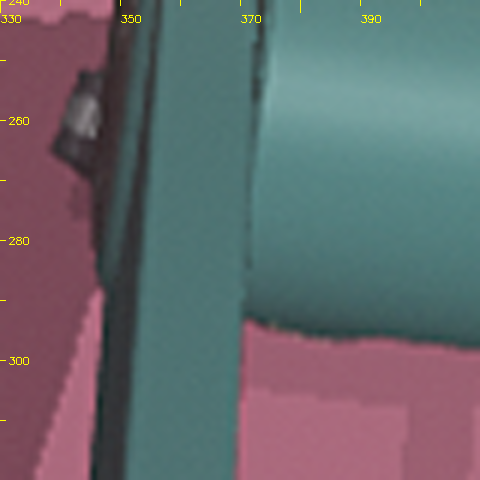

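The step block stands in its bin at (527,232). Now I grip the nut.

```bash
python3 -m creep '[[[0,0,0],[0,0,2],5],[[0,0,0],[0,0,5],5],[[0,0,0],[0,0,8],5],[[0,0,0],[0,0,9.3],5],[[0,0,0],[0,0,9.3],5],[[0,0,0],[0,0,9.3],5],[[0,0,0],[0,0,9.3],1.5],[[0,0,0],[0,0,9.3],1.5],[[0,0,0],[0,0,9.3],1.5],[[0,0,0],[0,0,9.3],1.5],[[0,0,0],[0,0,9.3],1.5],[[0,0,0],[0,0,9.3],1.5]]' 40; python3 -m creep '[[[0,0,0],[0,0,-1],1.5],[[0,0,0],[0,0,-4],1.5],[[0,0,0],[0,0,-8],1.5],[[0,0,0],[0,0,-12],1.5],[[0,0,0],[0,0,-14],1.5],[[0,0,0],[0,0,-14],1.5],[[0,0,0],[0,0,-14],1.5]]'; python3 -c "
from h import *
go(654.4,109.1,60)
crop('side','pics/d3.png',200,150,200,180,4)
"
```

```text
t: 21.57
ee_pos: [467.0, 8.5, 17.8]
tcp_rot: [0.983, -0.184, 0.002, 0.0]
contact_force: [-0.6, -1.5, 7.0]
grip_width: 23.4
t: 22.15
ee_pos: [466.7, 8.7, 158.1]
tcp_rot: [0.983, -0.184, 0.002, -0.0]
contact_force: [-0.2, -0.4, -1.5]
grip_width: 23.3
shift cm [ 13.83 -16.14   9.88]
t 22.15 pos [466.7   8.7 158.1] q6 [-0.13  0.25  1.88 -0.    1.    1.81] F [-0.2 -0.4 -1.5] g 23.3
```

View pics/d3.png

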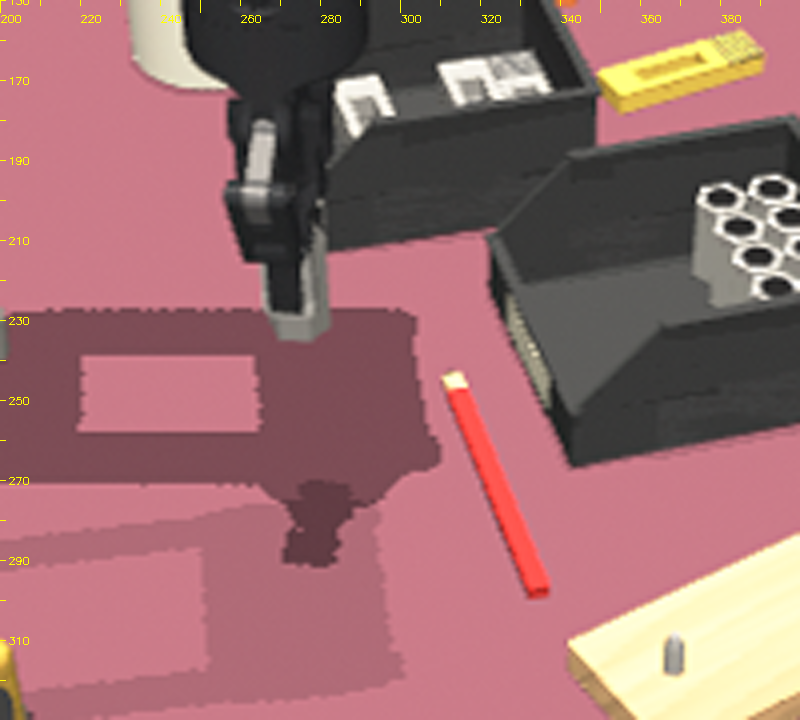

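The nut is held upright at side (272,222). Carrying it to its bin.

```bash
python3 -m creep '[[[0,0,0],[13.6,-16,0],1.5],[[0,0,0],[13.6,-16,0],1.5],[[0,0,0],[13.6,-16,0],1.5],[[0,0,0],[13.6,-16,0],1.5],[[0,0,0],[13.6,-16,0],1.5],[[0,0,0],[13.6,-16,3],1.5],[[0,0,0],[13.6,-16,6],1.5],[[0,0,0],[13.6,-16,9],1.5],[[0,0,0],[13.6,-16,10],1.5],[[0,0,0],[13.6,-16,10],1.5],[[0,0,0],[13.6,-16,10],1.5],[[0,0,0],[13.6,-16,10],1.5]]';python3 -c "
from h import *
go(652,109,22)
crop('top','pics/d4.png',260,110,120,120,5)
"
```

```text
t: 23.2
ee_pos: [651.2, 108.7, 57.5]
tcp_rot: [0.983, -0.184, 0.001, -0.0]
contact_force: [0.4, 0.7, -1.1]
grip_width: 23.5
shift cm [ 0.05 -0.06  3.55]
t 23.2 pos [651.2 108.7  57.5] q6 [ 0.06  0.62  1.53 -0.    0.98  2.  ] F [ 0.4  0.7 -1.1] g 23.5
```

View pics/d4.png

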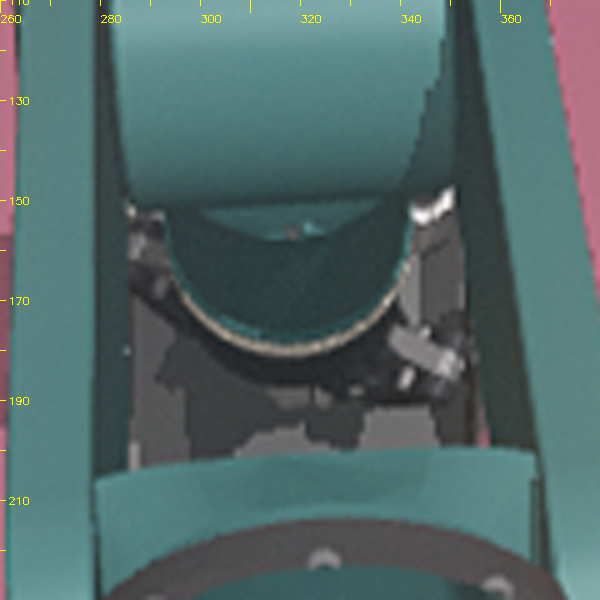

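The bin is mostly hidden by the arm, with its floor showing at (300,190). The measured pose is in place, so I lower.

```bash
python3 -m creep '[[[0,0,0],[0,0,1.5],1.5],[[0,0,0],[0,0,2.8],1.5],[[0,0,0],[0,0,3.3],1.5],[[0,0,0],[0,0,3.4],1.5],[[0,0,0],[0,0,3.4],1.5],[[0,0,0],[0,0,3.4],1.5]]';python3 -m creep '[[[0,0,0],[0,0,0.1],1.5],[[0,0,0],[0,0,0.2],1.5],[[0,0,0],[0,0,0.2],1.5],[[0,0,0],[0,0,0.2],1.5]]'
```

```text
t: 23.75
ee_pos: [650.6, 108.8, 22.8]
tcp_rot: [0.983, -0.184, 0.0, -0.0]
contact_force: [-0.8, 0.0, -1.3]
grip_width: 23.5
t: 24.08
ee_pos: [650.8, 108.8, 20.8]
tcp_rot: [0.983, -0.184, 0.001, -0.0]
contact_force: [-0.3, 0.8, 2.2]
grip_width: 23.7
```

```bash
python3 -m creep '[[[0,0,0],[0,0,0],2.6],[[0,0,0],[0,0,0],3],[[0,0,0],[0,0,0],3.5],[[0,0,0],[0,0,0],4.2],[[0,0,0],[0,0,0],4.2],[[0,0,0],[0,0,-2],4.2],[[0,0,0],[0,0,-5],4.2],[[0,0,0],[0,0,-9],4.2],[[0,0,0],[0,0,-13],4.2],[[0,0,0],[0,0,-15],4.2],[[0,0,0],[0,0,-15],4.2],[[0,0,0],[0,0,-15],4.2]]';python3 -c "
from h import *
go(425.4,-167.5,120,-23.2+90)
"
```

```text
t: 25.08
ee_pos: [651.3, 108.8, 172.0]
tcp_rot: [0.983, -0.184, 0.002, -0.0]
contact_force: [0.9, 0.2, -0.7]
grip_width: 41.7
shift cm [-11.08  33.94   5.12]
turn [ 5.000e-03 -2.000e-03 -3.107e+00]
turn [-0.001 -0.003  0.035]
t 25.0833 pos [651.3 108.8 172. ] q6 [ 0.06  0.5   1.44 -0.    1.2   2.  ] F [ 0.9  0.2 -0.7] g 41.7
```

```bash
python3 -m creep '[[[0,0,0.035],[-11.1,33.9,0],4.5],[[0,0,0.035],[-11.1,33.9,0],4.5],[[0,0,0.035],[-11.1,33.9,0],4.5],[[0,0,0.035],[-11.1,33.9,0],4.5],[[0,0,0.035],[-11.1,33.9,0],4.5],[[0,0,0.035],[-11.1,33.9,0],4.5],[[0,0,0.035],[-11.1,33.9,0],4.5],[[0,0,0.035],[-11.1,33.9,0],4.5],[[0,0,0.035],[-11.1,33.9,3],4.5],[[0,0,0.035],[-11.1,33.9,5],4.5],[[0,0,0.035],[-11.1,33.9,5],4.5],[[0,0,0.035],[-11.1,33.9,5],4.5]]';python3 -m creep '[[[0,0,0],[0,0,0],4.5],[[0,0,0],[0,0,0],4.5]]';python3 -c "
from h import *
go(425.4,-167.5,16,-23.2+90)
f=crop('top','pics/d5.png',260,110,120,120,5)
crop('side','pics/d6.png',200,250,150,150,5)
"
```

```text
t: 26.08
ee_pos: [422.2, -166.2, 118.6]
tcp_rot: [0.979, -0.202, -0.003, -0.001]
contact_force: [-0.2, 0.5, -0.3]
grip_width: 44.8
t: 26.25
ee_pos: [425.2, -166.9, 121.0]
tcp_rot: [0.98, -0.201, 0.001, 0.0]
contact_force: [0.3, -0.2, 0.4]
grip_width: 45.0
shift cm [ 0.03  0.05 10.5 ]
turn [ 2.000e-03  0.000e+00 -3.141e+00]
turn [ 0.    -0.001  0.001]
t 26.25 pos [ 425.2 -166.9  121. ] q6 [-0.53  0.3   1.94  0.    0.9   1.45] F [ 0.3 -0.2  0.4] g 45.0
```

View pics/d5.png

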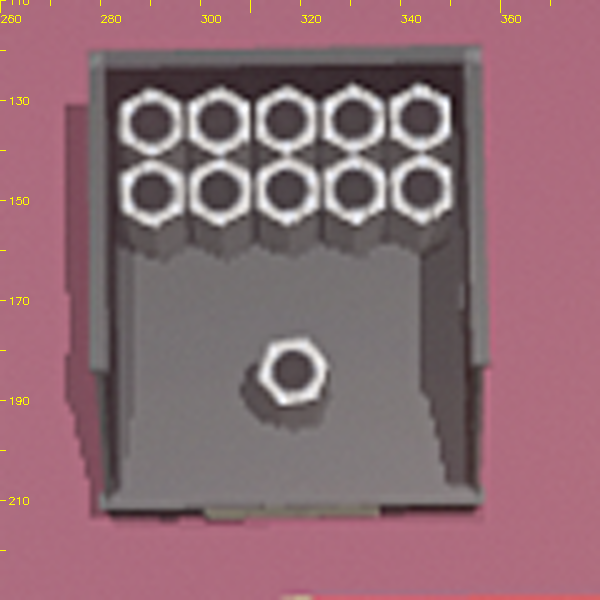

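View pics/d6.png

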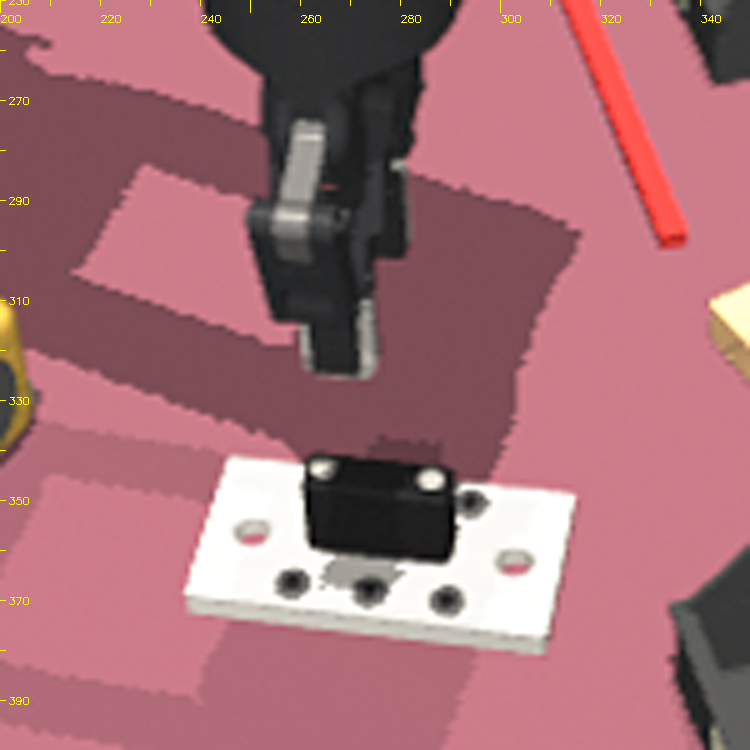

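The nut stands in its bin at (316,183). The gripper is over the plate's black handle (275,355). I'll lower and grip.

```bash
python3 -m creep '[[[0,0,0],[0,0.05,3],4.5],[[0,0,0],[0,0.05,6],4.5],[[0,0,0],[0,0.05,9],4.5],[[0,0,0],[0,0.05,10.2],4.5],[[0,0,0],[0,0.05,10.2],4.5],[[0,0,0],[0,0.05,10.2],4.5],[[0,0,0],[0,0.05,10.2],0.5],[[0,0,0],[0,0.05,10.2],0.5],[[0,0,0],[0,0.05,10.2],0.5],[[0,0,0],[0,0.05,10.2],0.5],[[0,0,0],[0,0.05,10.2],0.5],[[0,0,0],[0,0.05,10.2],0.5]]' 80; python3 -m creep '[[[0,0,0],[0,0,-0.5],0.5],[[0,0,0],[0,0,-2],0.5],[[0,0,0],[0,0,-5],0.5],[[0,0,0],[0,0,-8],0.5],[[0,0,0],[0,0,-10],0.5],[[0,0,0],[0,0,-10],0.5],[[0,0,0],[0,0,-10],0.5]]'; python3 -c "
from h import *
go(642.9,-113.7,120,16.6+90)
crop('top','pics/d7.png',390,210,130,130,5)
crop('side','pics/d8.png',200,250,150,150,5)
"
```

```text
t: 27.35
ee_pos: [425.2, -168.0, 19.9]
tcp_rot: [0.98, -0.201, 0.002, 0.0]
contact_force: [1.5, 2.1, 6.9]
grip_width: 14.5
t: 27.93
ee_pos: [424.7, -168.0, 119.6]
tcp_rot: [0.98, -0.201, 0.002, 0.001]
contact_force: [-1.3, -0.4, -4.4]
grip_width: 14.7
shift cm [ 17.91 -13.6    0.02]
turn [-4.000e-03 -2.000e-03  2.447e+00]
turn [ 0.002 -0.003 -0.695]
t 27.9333 pos [ 424.7 -168.   119.6] q6 [-0.53  0.3   1.94 -0.    0.89  1.45] F [-1.3 -0.4 -4.4] g 14.7
```

View pics/d8.png

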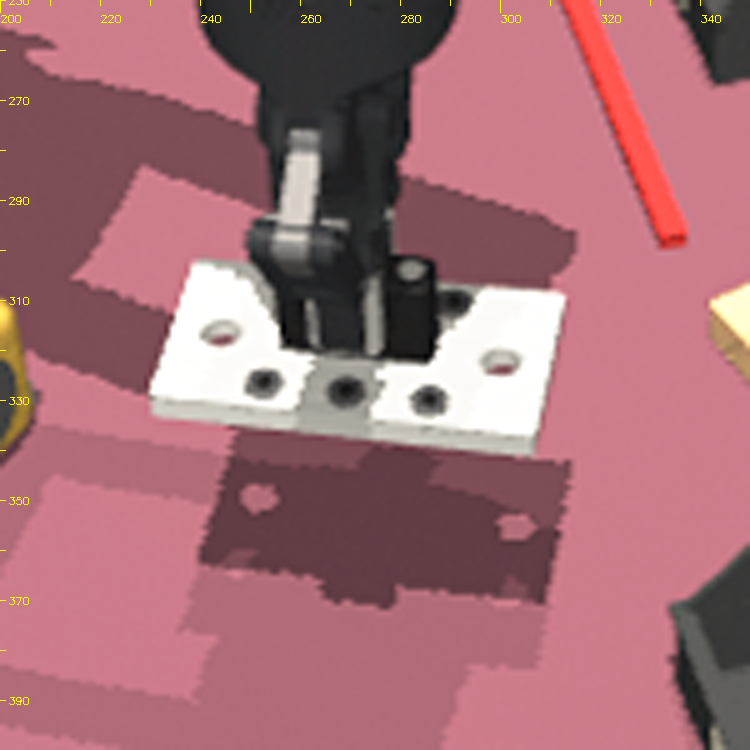

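View pics/d7.png

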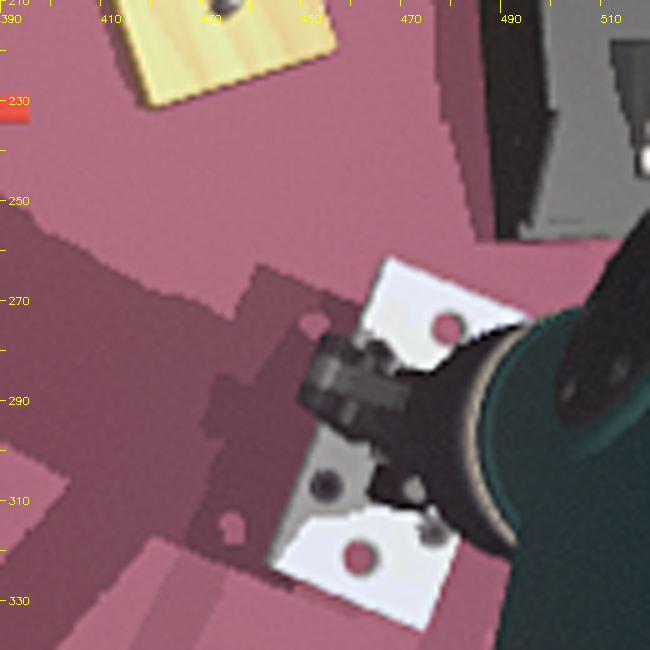

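Run:
```python
from fit import *
t=[((45,0,109.7),(479.4,275.4)),((-45,0,109.7),(462,321.6)),((60,30,109.7),(467.8,261.6)),((-60,30,109.7),(444.4,323)),((-60,-30,109.7),(474.4,336))]
s=[((-45,0,109.7),(244,316.6)),((45,0,109.7),(300.4,322.2))]
fit("t",t);fit("ts",t,s);fit("hol",t[:2]);fit("s",s)
# base dowels in side
crop("side","pics/d9.png",335,280,105,65,7,S)
crop("top","pics/d10.png",390,140,80,100,6,T)
```

```text
t [ 424.5 -169.2] yaw -23.0  res [ 0.4  0.2  0.2 -0.  -0.4  0.1 -0.7 -0.2  0.4 -0.1]
ts [ 424.1 -169.6] yaw -23.1  res [ 0.7  0.4  0.4  0.2 -0.1  0.3 -0.5 -0.   0.6  0.2  0.4 -0.8  0.3 -0.7]
hol [ 424.7 -168.6] yaw -22.7  res [-0.  0.  0. -0.]
s [387.6 191.5] yaw 264.4  res [ 3.4  0.4 -3.4 -0.3]
```

View pics/d9.png

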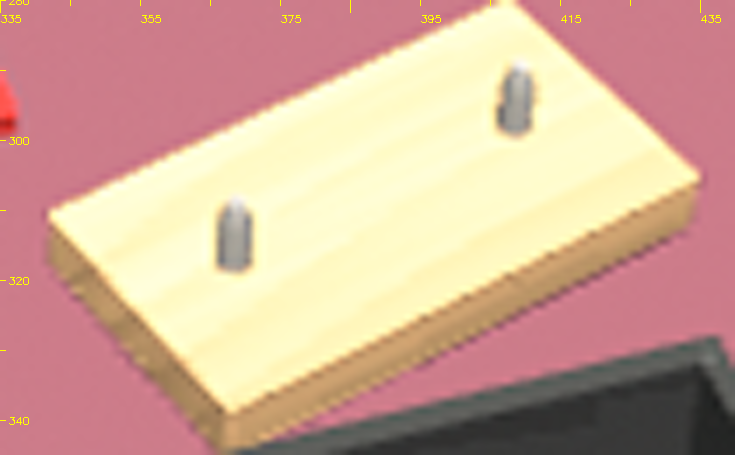

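View pics/d10.png

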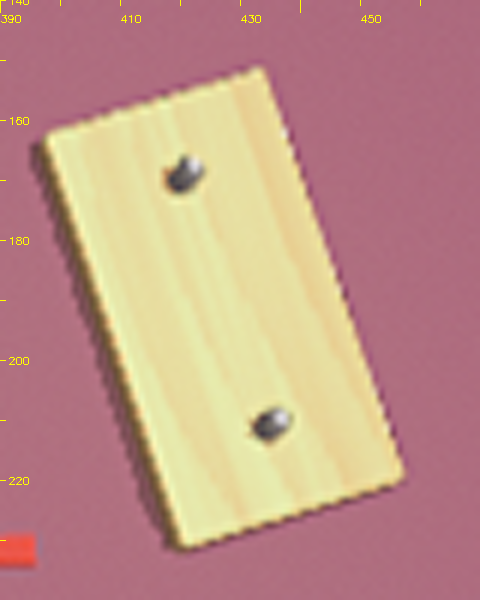

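Run:
```python
from fit import *
t=quad(75,40,20,[(398,162.2),(434.2,151.2),(457.5,220),(420,231.7)])
d=[((45,0,42),(422.3,167.2)),((-45,0,42),(437,209.4))]
s=quad(75,40,20,[(408.6,280),(435,305.3),(367.9,338.6),(341.9,310.4)])
ds=[((45,0,42),(409.2,289.3)),((-45,0,42),(369,308.8))]
fit("t",t);fit("t+d",t+d);fit("d",d);fit("all",t+d,s+ds);fit("dd",d,ds)
fit("dside",d[:0]+[d[0]],s+ds)
```

```text
t [ 642.9 -113.7] yaw 16.6  res [-0.5 -0.1  0.3  0.1  0.2  0.2  0.1 -0.2]
t+d [ 643.2 -113.8] yaw 16.7  res [-0.6 -0.2  0.2 -0.1  0.2  0.   0.2 -0.4  0.3  0.2 -0.3  0.3]
d [ 643.8 -113.9] yaw 17.4  res [ 0.  0. -0. -0.]
all [ 643.5 -114.3] yaw 16.8  res [-0.4 -0.3  0.4 -0.3  0.5 -0.2  0.5 -0.5  0.5  0.1 -0.   0.2 -0.7 -0.6
  0.4 -0.2 -0.6  0.  -0.3 -0.5  0.3  0.1 -0.3 -0.3]
dd [ 643.6 -114.1] yaw 17.5  res [ 0.1  0.1  0.2  0.   0.1 -0.2 -0.1 -0.1]
dside [ 643.7 -114.6] yaw 16.9  res [ 0.6  0.  -0.7 -0.6  0.6 -0.2 -0.2  0.2 -0.2 -0.3  0.4  0.1 -0.1 -0.1]
```

```bash
python3 -c "
from h import *
go(643.5,-113.7,85,16.9+90)"
```

```text
shift cm [ 18.17 -13.6    3.17]
turn [3.000e-03 1.000e-03 2.441e+00]
turn [-0.001  0.003 -0.7  ]
t 28.2333 pos [ 423.  -167.1  117.1] q6 [-0.53  0.31  1.94 -0.    0.89  1.45] F [-0.9 -0.1 -3.6] g 14.8
```

```bash
python3 -m creep '[[[0,0,-0.695],[9,-6.8,0],0.5],[[0,0,-0.695],[18.1,-13.6,0],0.5],[[0,0,-0.695],[18.1,-13.6,0],0.5],[[0,0,-0.695],[18.1,-13.6,0],0.5],[[0,0,-0.695],[18.1,-13.6,0],0.5],[[0,0,-0.695],[18.1,-13.6,0],0.5],[[0,0,-0.695],[18.1,-13.6,0],0.5],[[0,0,-0.695],[18.1,-13.6,0],0.5],[[0,0,-0.695],[18.1,-13.6,0],0.5],[[0,0,-0.695],[18.1,-13.6,1],0.5],[[0,0,-0.695],[18.1,-13.6,2],0.5],[[0,0,-0.695],[18.1,-13.6,2.5],0.5]]';python3 -m creep '[[[0,0,0],[0,0,0],0.5],[[0,0,0],[0,0,0],0.5],[[0,0,0],[0,0,0],0.5],[[0,0,0],[0,0,0],0.5]]';python3 -c "
from h import *
go(643.5,-113.7,70,16.9+90)
f=crop('top','pics/e1.png',380,130,100,110,6)
crop('side','pics/e2.png',320,230,130,120,6)
go(643.5,-113.7,70,16.9+90)
"
```

```text
t: 29.23
ee_pos: [641.7, -114.0, 91.3]
tcp_rot: [0.99, 0.144, -0.001, -0.001]
contact_force: [-0.8, 0.8, -4.0]
grip_width: 14.6
t: 29.57
ee_pos: [644.2, -114.1, 93.8]
tcp_rot: [0.99, 0.144, 0.0, 0.0]
contact_force: [0.4, -0.8, -3.4]
grip_width: 14.5
shift cm [-0.06 -0.06  2.38]
turn [-1.000e-03 -1.000e-03  3.136e+00]
turn [ 0.001 -0.001 -0.005]
t 29.5667 pos [ 644.2 -114.1   93.8] q6 [-0.28  0.57  1.52 -0.    1.05  1.  ] F [ 0.4 -0.8 -3.4] g 14.5
shift cm [-0.06 -0.06  2.38]
turn [-1.000e-03 -1.000e-03  3.136e+00]
turn [ 0.001 -0.001 -0.005]
t 29.6667 pos [ 644.3 -114.1   93.8] q6 [-0.28  0.57  1.52 -0.    1.05  1.  ] F [-0.6  0.1 -2.6] g 14.6
```

View pics/e1.png

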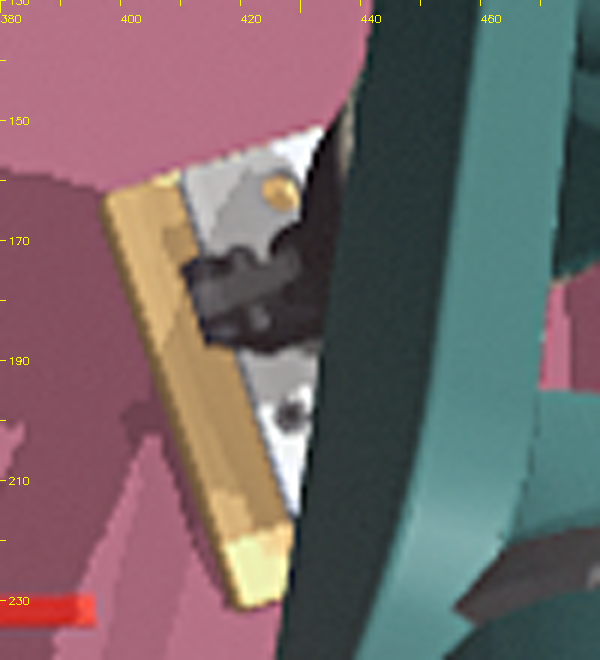

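View pics/e2.png

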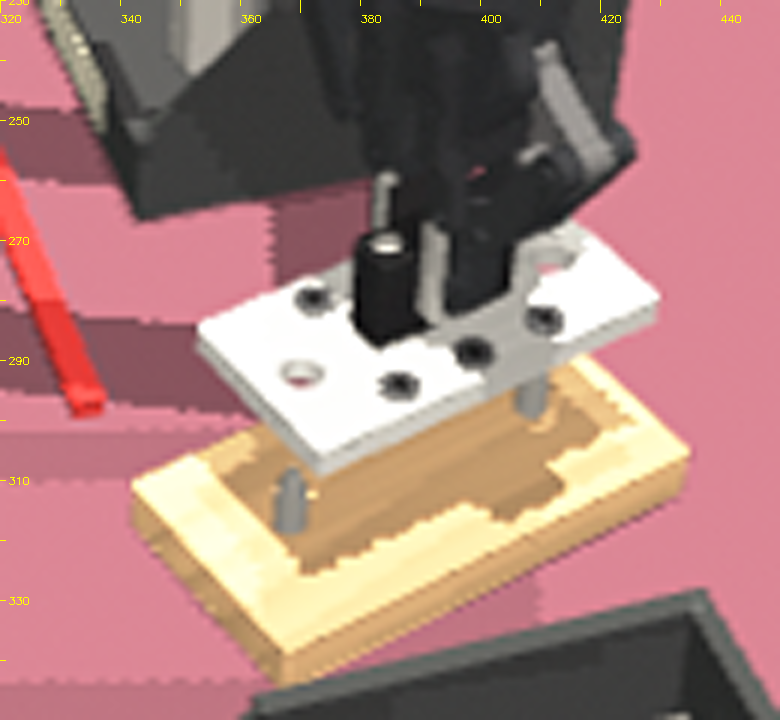

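Run:
```python
from fit import *
for z in(82,84,86):
    s=[((-45,0,z),(370.3,292)),((45,0,z),(411.3,273)),((-60,-30,z),(373,306.3)),((60,-30,z),(429.7,279.5)),((-60,30,z),(353,284.2))]
    t=[((45,0,z),(426.8,162.3)),((60,30,z),(410.3,158.7)),((-60,30,z),(428.3,216))]
    fit("t",t);fit("both",t,s)
    p=[644,-114,np.radians(17)]
    r=least_squares(lambda p:sum([list(np.array(pr(S,[p[0]+np.cos(p[2])*L[0]-np.sin(p[2])*L[1],p[1]+np.sin(p[2])*L[0]+np.cos(p[2])*L[1],L[2]]))-u) for L,u in s],[]),p);print("side",r.x[:2],np.degrees(r.x[2]),r.fun.round(1))
```

```text
t [ 644.4 -114.2] yaw 15.7  res [ 0.3 -0.9 -0.4 -0.4  0.1  1.2]
both [ 644.4 -114.1] yaw 16.2  res [ 0.  -0.8 -0.6 -0.2  0.4  1.3 -0.2 -0.2  0.7  0.  -0.  -0.4 -0.1  0.4
 -0.   0.4]
side [ 644.24971545 -113.96705393] 16.64810321892197 [-0.2 -0.2  0.5 -0.1  0.1 -0.4 -0.3  0.1 -0.1  0.6]
t [ 643.9 -113.8] yaw 15.7  res [ 0.3 -0.9 -0.4 -0.5  0.1  1.3]
both [ 643.8 -114.9] yaw 16.4  res [ 0.6 -0.8 -0.1 -0.2  1.1  1.4 -0.3 -0.6  0.7 -0.5 -0.  -0.9 -0.1 -0.2
 -0.1  0. ]
side [ 643.41894034 -115.87571345] 16.691504849993695 [-0.3 -0.1  0.6 -0.2  0.1 -0.3 -0.2  0.1 -0.2  0.6]
t [ 643.4 -113.4] yaw 15.7  res [ 0.3 -0.9 -0.4 -0.5  0.1  1.4]
both [ 643.3 -115.7] yaw 16.5  res [ 1.2 -0.8  0.4 -0.1  1.8  1.5 -0.4 -1.1  0.6 -1.  -0.  -1.3 -0.1 -0.7
 -0.3 -0.4]
side [ 642.58816952 -117.78425291] 16.73518739165382 [-0.3 -0.1  0.6 -0.3  0.1 -0.3 -0.1  0.  -0.3  0.6]
```

Fits agree: plate (644.4, -114.1) at 16.5°, base (643.5, -114.2) at 16.9°. I'll make a small correction and lower over the dowel tips.

```bash
python3 -m creep '[[[0,0,-0.006],[-0.08,0,1],0.5],[[0,0,-0.006],[-0.08,0,2],0.5],[[0,0,-0.006],[-0.08,0,2.8],0.5],[[0,0,-0.006],[-0.08,0,2.8],0.5],[[0,0,-0.006],[-0.08,0,2.8],0.5],[[0,0,-0.006],[-0.08,0,2.8],0.5]]';python3 -c "
from h import *
go(643.5,-114.1,55,16.9+90)
f=crop('top','pics/e3.png',380,130,100,110,6)
crop('side','pics/e4.png',320,230,130,120,6)
"
```

```text
t: 30.27
ee_pos: [643.1, -114.2, 65.0]
tcp_rot: [0.989, 0.147, -0.0, -0.0]
contact_force: [-0.1, 0.4, -3.8]
grip_width: 14.7
shift cm [0.04 0.01 1.  ]
turn [-1.000e-03 -0.000e+00 -3.141e+00]
turn [-0.     0.     0.001]
t 30.2667 pos [ 643.1 -114.2   65. ] q6 [-0.28  0.61  1.54 -0.    0.99  0.99] F [-0.1  0.4 -3.8] g 14.7
```

View pics/e4.png

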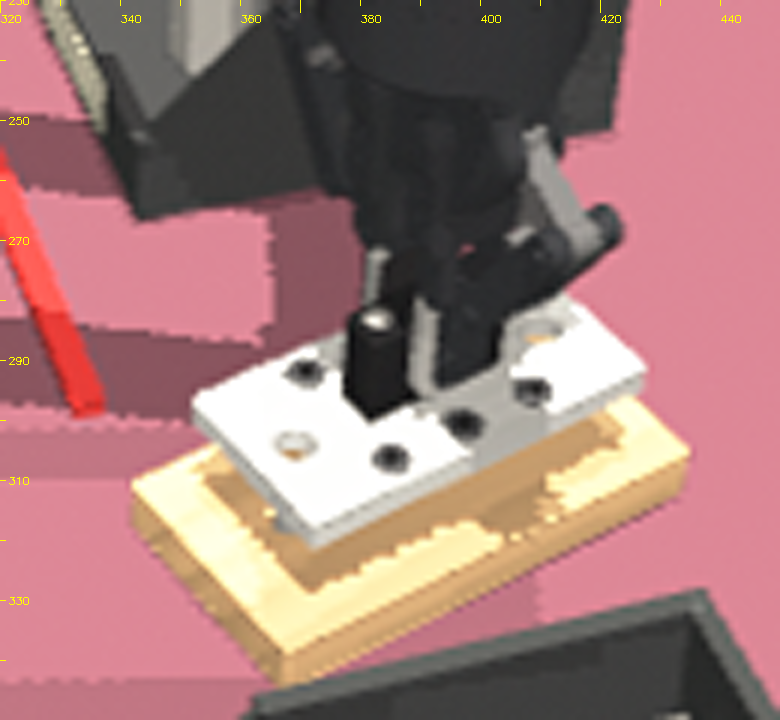

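View pics/e3.png

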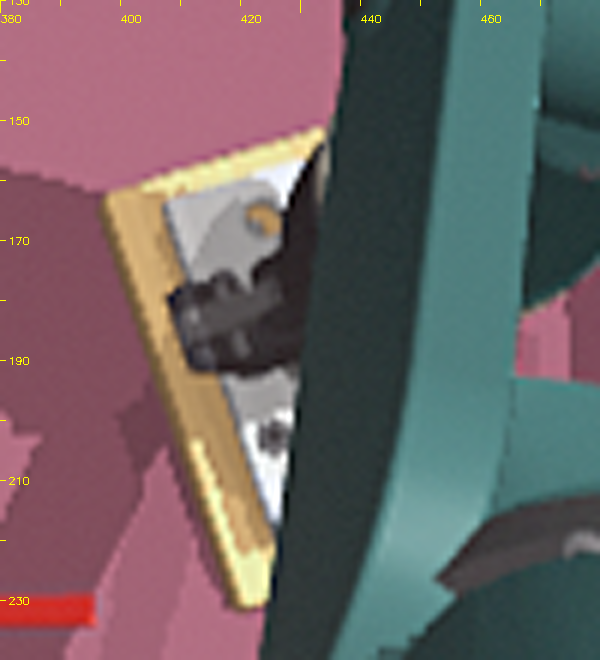

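The plate is just above the dowel tips, and the base's wood shows through its holes at side (369,304) and (410,286). Going on down.

```bash
python3 -m creep '[[[0,0,0],[0.03,0,0.3],0.5],[[0,0,0],[0.03,0,0.6],0.5],[[0,0,0],[0.03,0,0.8],0.5],[[0,0,0],[0.03,0,1],0.5],[[0,0,0],[0.03,0,1],0.5]]';python3 -c "
from h import *
go(643.5,-114.1,45,16.9+90)
f=crop('top','pics/e5.png',380,130,100,110,6)
crop('side','pics/e6.png',340,260,90,80,8)
"
```

```text
t: 30.78
ee_pos: [643.0, -114.0, 54.7]
tcp_rot: [0.989, 0.147, -0.0, -0.0]
contact_force: [-0.1, -0.1, -4.2]
grip_width: 14.6
shift cm [0.04 0.03 0.97]
turn [-1.000e-03 -1.000e-03 -3.141e+00]
turn [-0.     0.001  0.001]
t 30.7833 pos [ 643.  -114.    54.7] q6 [-0.28  0.62  1.55 -0.    0.97  0.99] F [-0.1 -0.1 -4.2] g 14.6
```

View pics/e6.png

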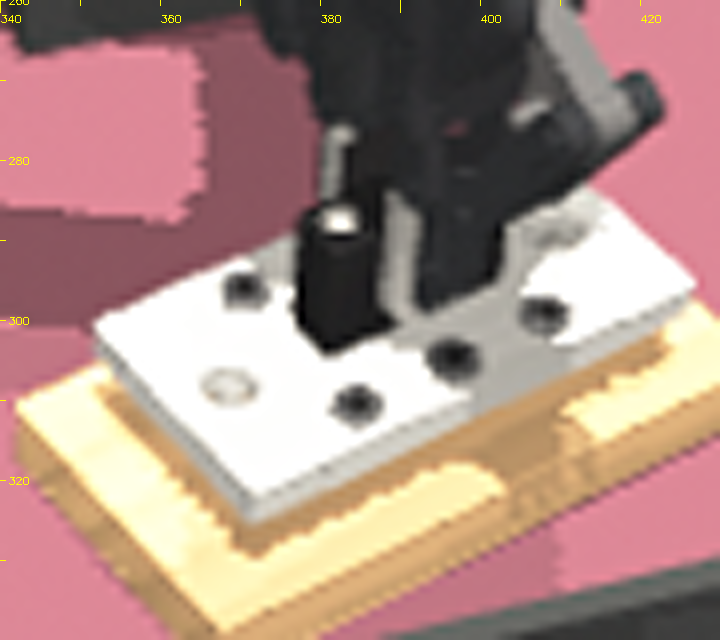

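View pics/e5.png

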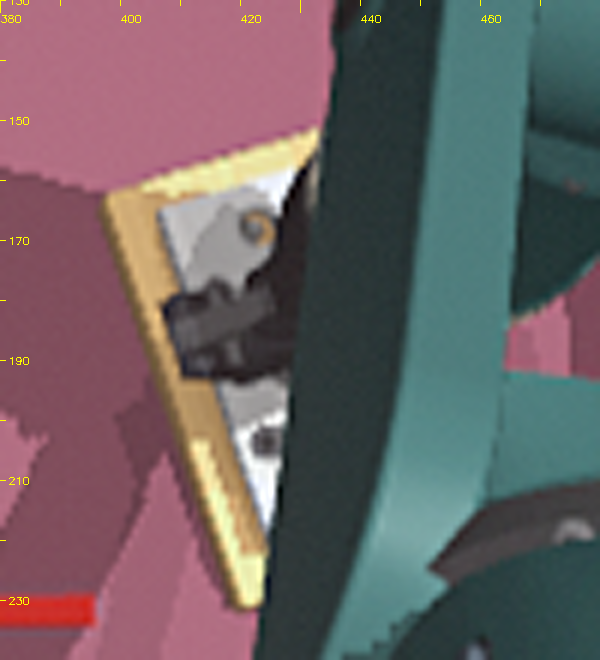

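Both dowels stand inside the holes (side (368,308), top (423,168)) without added force. Continuing down.

```bash
python3 -m creep '[[[0,0,0],[0.03,0,0.3],0.5],[[0,0,0],[0.03,0,0.6],0.5],[[0,0,0],[0.03,0,0.9],0.5],[[0,0,0],[0.03,0,1.1],0.5],[[0,0,0],[0.03,0,1.1],0.5],[[0,0,0],[0.03,0,1.1],0.5]]';python3 -m creep '[[[0,0,0],[0,0,0.15],0.5],[[0,0,0],[0,0,0.3],0.5],[[0,0,0],[0,0,0.3],0.5]]'
```

```text
t: 31.38
ee_pos: [643.5, -114.0, 44.0]
tcp_rot: [0.989, 0.147, -0.0, -0.0]
contact_force: [-0.3, 0.3, -3.8]
grip_width: 14.5
t: 31.63
ee_pos: [643.6, -114.0, 41.1]
tcp_rot: [0.989, 0.147, -0.0, -0.0]
contact_force: [0.6, 0.1, -3.2]
grip_width: 14.8
```

```bash
python3 -m creep '[[[0,0,0],[0,0,0.1],0.5],[[0,0,0],[0,0,0.2],0.5],[[0,0,0],[0,0,0.2],0.5]]';python3 -m creep '[[[0,0,0],[0,0,0.1],0.5],[[0,0,0],[0,0,0.1],0.5],[[0,0,0],[0,0,0.1],0.5]]'
```

```text
t: 31.88
ee_pos: [643.7, -114.1, 39.9]
tcp_rot: [0.989, 0.147, 0.0, 0.0]
contact_force: [-2.6, -0.3, 2.5]
grip_width: 14.7
t: 32.13
ee_pos: [643.7, -114.1, 39.9]
tcp_rot: [0.989, 0.147, 0.0, 0.0]
contact_force: [-4.4, 0.2, 9.2]
grip_width: 14.5
```

Seated: contact at TCP z 39.9, which is the grip height 19.9 plus the 20 of the base. Releasing.

```bash
python3 -m creep '[[[0,0,0],[0,0,0],2],[[0,0,0],[0,0,0],3],[[0,0,0],[0,0,0],4],[[0,0,0],[0,0,0],4.5],[[0,0,0],[0,0,0],4.5],[[0,0,0],[0,0,-2],4.5],[[0,0,0],[0,0,-5],4.5],[[0,0,0],[0,0,-9],4.5],[[0,0,0],[0,0,-13],4.5],[[0,0,0],[0,0,-15],4.5],[[0,0,0],[0,0,-15],4.5]]';python3 -m creep '[[[0,0,0],[-10,0,-3],4.5],[[0,0,0],[-20,0,-3],4.5],[[0,0,0],[-20,0,-3],4.5],[[0,0,0],[-20,0,-3],4.5],[[0,0,0],[-20,0,-3],4.5],[[0,0,0],[-20,0,-3],4.5],[[0,0,0],[-20,0,-3],4.5],[[0,0,0],[-20,0,-3],4.5]]';python3 -c "
from h import *
f=grab_frame('top');cv2.imwrite('pics/f1.png',f['image']);cv2.imwrite('pics/f2.png',grab_frame('side')['image'])
crop('top','pics/f3.png',390,140,80,100,6,f)
crop('side','pics/f4.png',335,260,105,85,7)
print(read_state()['t'])"
```

```text
t: 33.05
ee_pos: [647.5, -115.0, 194.6]
tcp_rot: [0.989, 0.147, 0.005, 0.002]
contact_force: [1.6, -0.9, 0.2]
grip_width: 45.2
t: 33.72
ee_pos: [452.8, -172.4, 218.1]
tcp_rot: [0.989, 0.147, 0.0, 0.0]
contact_force: [-0.3, -0.2, 0.3]
grip_width: 44.8
33.8667
```

View pics/f1.png

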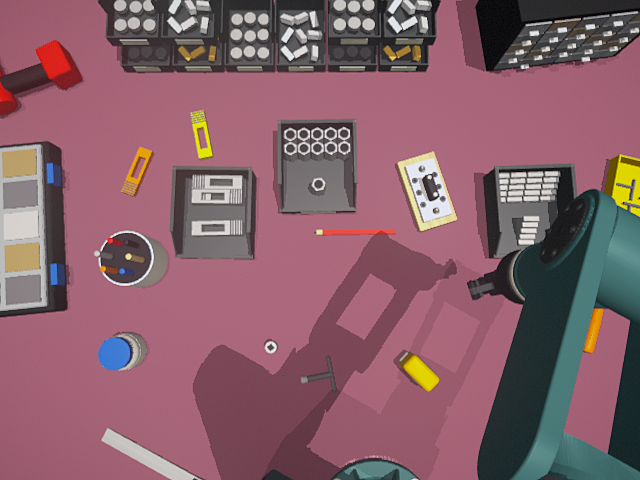

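View pics/f2.png

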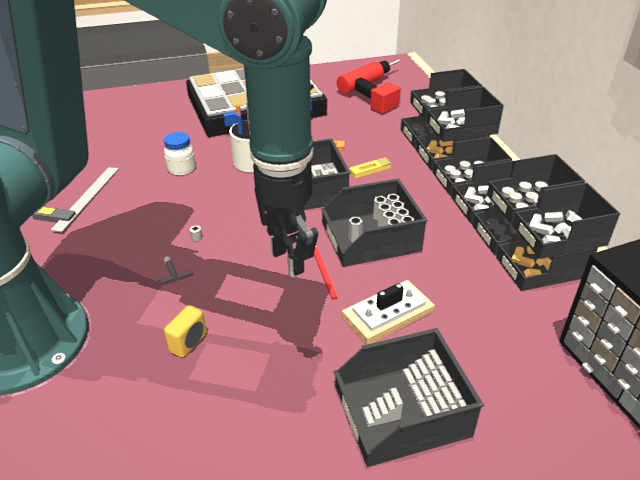

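View pics/f4.png

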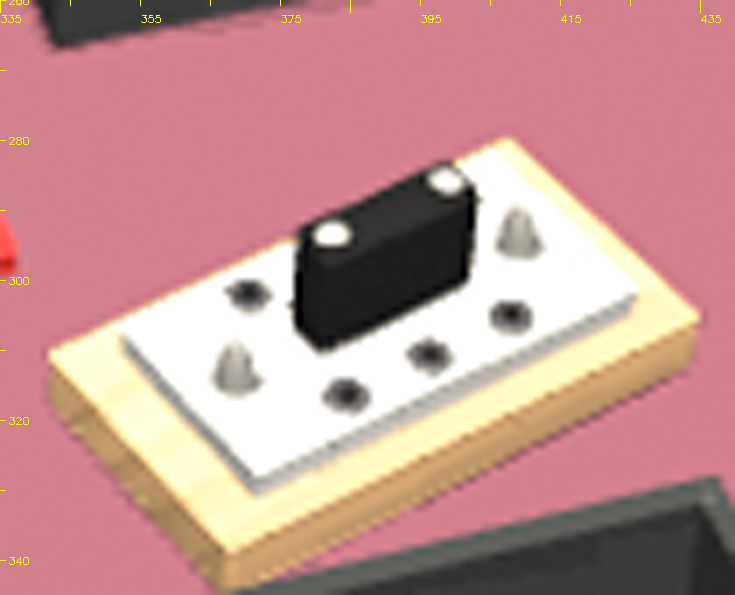

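The plate lies flat on the wood, with both dowels through it at side (368,312) and (408,293). The clamps (217,227), block (527,232) and nut (318,184) are in their bins. The orange and yellow pieces and the pencil have not moved.

```bash
python3 -c "
from bench import *
print(job_done())"
```

```text
the job is handed in; nothing more can be done
None
```

The job is done and handed in at about 34 s of robot time.

- **Clamps:** both steel strap clamps are in the clamp bin, lying flat with the second stacked squarely on the first. The clear floor left little finger room to lay them side by side.
- **Step block and coupling nut:** each stands upright in its own bin.
- **Drill plate:** it is on both dowels. Contact came at TCP z 39.9, exactly 20 mm above the height at which I gripped it on the bench, so it is fully down on the wood.

The final pictures from both cameras show every part in place, the plate flat with both dowels through it, the orange and yellow look-alikes unmoved, and the gripper clear. I did not take a second picture to confirm stillness. No check failed. The only disagreement was 1–2 mm between some camera fits and the measured tool pose, within the stated calibration. The highest contact force I saw at the end of a move was about 10 N.

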